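# Load the tube processor

## Task

Raise the processor's hood until its struts hold it open by themselves, slide the used dark grey carrier out of its track and stand it upright on the bench, and slide every coloured tube carrier that stands on the bench onto the track of its own colour, grip fin towards the front, fully home so that the detent clicks up behind it. Then shut the hood completely, and after that press the green start button right down and let it spring back. Leave the other things on the bench where they are.

Things in the scene. Friction and masses are not known exactly. Their poses are not given: they have to be found in the camera images.
- processor: fixed white bench instrument: tub 216 mm wide (y), 198 mm deep; grey console 50 mm wide along its right (-y) flank; rim and console top 67 mm above the bench. Origin on the bench; +x from its front (near the robot) to its rear along the tracks, +y to its left. Inside, the deck: z = 45, x = -80 to 56 (end stop), y = -100 to 100 mm; home points of the tracks at x = 28, y = 60, 0, -60 mm
- hood (a joint): hood angle, rad: 0 shut, 1.57 fully open, upright. Hood 185 deep, 216 wide, 36 mm high, 0.6 kg, grey window, covers the deck. Two gas struts at its sides: below about 0.45 rad its weight shuts it (about 2 N at the bar lift it), above about 0.65 rad the struts carry it fully open within about 2 s and hold it (about 2.5 N at the bar bring it back). Damped
- hinge (a point): middle of the hood's hinge axis on the rear rim, 85 mm behind the processor's origin, 67 mm above the bench; the axis runs along the processor's y
- hood_bar (a point): middle of the hood's handle, a round dark bar 11 mm thick, 100 mm long, parallel to the processor's y, its axis 35 mm off the hood's front face and 208 mm from the hinge axis; shut, 18 mm above the rim. It turns with the hood: in front of it when shut, on top of it when open; both times it can be pinched from above, one finger between bar and hood
- start (a joint): green start button on the console, travel in m: 0 up, 0.005 fully down; springs back; about 4 N press it fully
- start_top (a point): middle of the start button's top face, 22 mm across, 18 mm above the console; pressed straight down
- carrier_blue: blue tube carrier, 0.11 kg, may be absent: grey foot plate 56 (x) x 38 x 5 mm, blue body 26 mm wide up to z = 22 mm, on it the grip fin 24 long (x), 14 thick (y), z = 22 to 51 mm, centred 13 mm before (-x) the middle; behind the fin two tubes with blue caps, 48 mm up. Origin: centre of the underside; +x from fin to tubes
- fin_blue (a point): middle of the blue carrier's grip fin, 42 mm above its underside, 13 mm in front of its middle
- track_blue (a point): left (+y) track, marked blue: place of the home carrier's origin, on the deck; +x is the way in. Guides 41 mm apart from 36 mm before it to the end stop 28 mm past it, with lips 32 mm apart, 7.5 mm above the deck, over the foot plate: there a carrier can only slide. The mouth flares to 52 mm, 50 mm before it. A carrier set down in line 76 mm before it clears guides and front wall by 4 mm
- click_blue (a joint): sprung detent roller in the floor of the blue track, m pressed down: 0 up (2.5 mm proud), 0.0025 under a foot plate. Axis 35 mm before track_blue. The carrier rides over it (about 5 N) and it springs up behind the foot plate just before the end stop, leaving 1 mm of play
- carrier_green: green tube carrier, 0.11 kg, may be absent: grey foot plate 56 (x) x 38 x 5 mm, green body 26 mm wide up to z = 22 mm, on it the grip fin 24 long (x), 14 thick (y), z = 22 to 51 mm, centred 13 mm before (-x) the middle; behind the fin two tubes with green caps, 48 mm up. Origin: centre of the underside; +x from fin to tubes
- fin_green (a point): middle of the green carrier's grip fin, 42 mm above its underside, 13 mm in front of its middle
- track_green (a point): middle track, marked green: place of the home carrier's origin, on the deck; +x is the way in. Guides 41 mm apart from 36 mm before it to the end stop 28 mm past it, with lips 32 mm apart, 7.5 mm above the deck, over the foot plate: there a carrier can only slide. The mouth flares to 52 mm, 50 mm before it. A carrier set down in line 76 mm before it clears guides and front wall by 4 mm
- click_green (a joint): sprung detent roller in the floor of the green track, m pressed down: 0 up (2.5 mm proud), 0.0025 under a foot plate. Axis 35 mm before track_green. The carrier rides over it (about 5 N) and it springs up behind the foot plate just before the end stop, leaving 1 mm of play
- carrier_orange: orange tube carrier, 0.11 kg, may be absent: grey foot plate 56 (x) x 38 x 5 mm, orange body 26 mm wide up to z = 22 mm, on it the grip fin 24 long (x), 14 thick (y), z = 22 to 51 mm, centred 13 mm before (-x) the middle; behind the fin two tubes with orange caps, 48 mm up. Origin: centre of the underside; +x from fin to tubes
- fin_orange (a point): middle of the orange carrier's grip fin, 42 mm above its underside, 13 mm in front of its middle
- track_orange (a point): right (-y) track, marked orange: place of the home carrier's origin, on the deck; +x is the way in. Guides 41 mm apart from 36 mm before it to the end stop 28 mm past it, with lips 32 mm apart, 7.5 mm above the deck, over the foot plate: there a carrier can only slide. The mouth flares to 52 mm, 50 mm before it. A carrier set down in line 76 mm before it clears guides and front wall by 4 mm
- click_orange (a joint): sprung detent roller in the floor of the orange track, m pressed down: 0 up (2.5 mm proud), 0.0025 under a foot plate. Axis 35 mm before track_orange. The carrier rides over it (about 5 N) and it springs up behind the foot plate just before the end stop, leaving 1 mm of play
- used_1: used carrier, dark grey with clear-capped tubes, 0.11 kg, of the same shape, size and axes as the coloured ones; stands home on the left, blue track if present (one of the three used carriers is); about 4 N pull it out past the detent
- used_2: used carrier, dark grey with clear-capped tubes, 0.11 kg, of the same shape, size and axes as the coloured ones; stands home on the middle, green track if present (one of the three used carriers is); about 4 N pull it out past the detent
- used_3: used carrier, dark grey with clear-capped tubes, 0.11 kg, of the same shape, size and axes as the coloured ones; stands home on the right, orange track if present (one of the three used carriers is); about 4 N pull it out past the detent
- petri: bystander: white petri dish, lid on, 89 mm across, 15 mm high; origin: centre of its underside
- ethanol: bystander: screw-cap reagent bottle, 68 mm wide, 150 mm tall, dark blue cap; origin: centre of its underside
- timer: bystander: small white lab timer lying flat, 62x64x20 mm; origin: centre of its underside

How it is judged:
By the outcome, as a careful person would: the job done as asked, in the order asked, and still so for the second after the job is handed in, with the robot touching nothing.
Of carrier_blue, carrier_green, carrier_orange only 2 to 3 are there at a start; the rules pass over those that are not, and their reading is None.
Of used_1, used_2, used_3 only 1 to 1 are there at a start; the rules pass over those that are not, and their reading is None.
At some moment in a run one of carrier_blue, carrier_green, carrier_orange may be knocked a few centimetres aside while the robot is not near it.
It also fails if it takes over 210 s, if anything falls off the work surface, if the arm or the gripper's body presses on something with over 40 N, if the wrist force passes 120 N, or if a joint passes its speed limit or range.

## Robot

A 7-joint arm with a two-finger parallel gripper is mounted at the origin on a cart in front of the work surface, level with it; the furniture and walls round the work are solid. World frame = base frame: x ahead of the robot, y to its left, z up, the work surface at z = 0. Lengths are in m, angles in rad, forces in N, time in s.
With the tool pointing down it reaches from about 0.425 to 0.925 m from the base axis. Payload 6.8 kg.
Tool frame: the origin (TCP) lies at the very end of the fingers, on their centre line; the grasp point (between the pads) lies 19 mm behind it; z points along the fingers, y is the line along which they close (so a half turn about z gives the same grasp; the last joint's range is limited). The gripper opens to 85 mm and grips with 20 to 120 N. Pads are 22 mm wide; open, the fingers measure 114 mm over their backs; the gripper's body (76 mm by 85 mm) begins 54 mm behind the grasp point. The pads swing forward as they close: fully open they stand 13 mm farther back than shut.
Start: joints at [1.229, 0.477, 0.022, 1.555, -0.011, 1.109, -0.083], TCP at [0.156, -0.657, 0.231] pointing down, gripper open.
Joint ranges: [-2.96, 2.96], [-0.34, 2.1], [-1.41, 1.46], [0.24, 2.44], [-1.37, 4.51], [0.17, 1.92], [-2.96, 2.96]. Speed limits (rad/s): [2.39, 2.39, 3.14, 3.14, 3.14, 3.14, 3.14].

## Interface

Orientations are given as a 3x3 rotation matrix whose columns are the frame's x, y, z axes.
In Python, from rig import robot gives the robot as it stands.
- The arm moves only by the shell command python3 steer.py [FORCE], which reads ROWS from standard input. ROWS is a JSON list of rows, 1 to 20 of them, each an object with the fields dx, dy, dz (the shift in m), rz (a turn about the tool's z in rad), jaw (the finger opening in m); a field left out counts as zero (the opening has to be given); each row shifts and turns the commanded pose from where the row before left it, along the tool's axes as they then stand; what a row does not reach is not made up. A row lasts 1/8 s, in which the tool goes at most 0.0625 m and 0.188 rad, less where a joint would pass 70% of its speed; a pose out of reach is approached as far as the arm can. The fingers move at their own pace and stop on an object; FORCE is the grip in N (left out, the last holds). Time passes only in rows, so rows that do not move let the fingers close. It prints the time, the measured TCP pose, the force, the opening and the grip force at its end. Input that does not fit is refused with a message, and nothing moves.
- robot.state(): the state, without advancing time (a new reading comes with each control period).
- robot.camera(name): name is "scene" or "side" or "wrist"; returns the picture (384x512x3 uint8, red, green, blue); there is no depth.
- robot.camera_model(name): a dict with "camera_matrix" (3x3 intrinsics, pixels), "rvec" (rotation vector, rad) and "tvec" (3), from world to camera coordinates, as OpenCV has them; the wrist camera has in their place "hand_eye" (4x4, takes a point from camera to tool coordinates, whose origin is the TCP and whose axes are the flange's). Camera axes: x right, y down, z forward; pixel columns grow to the right and rows downward; lengths in m; the calibration is good to about 2 mm. A picture is of the moment at which its call begins: read the wrist's pose just before it. camera_model takes no time and is no camera call.
- robot.close_job(): hands the job in; it is judged then, once.
The state is a dict: "time": time; "qpos": joint angles; "qd": joint speeds; "joint_efforts": joint torques, N m; "position": TCP position; "eef_rot": TCP orientation; "ft_force": force on the tool from outside, world axes, zero at the start; "ft_torque": the same for the moment, N m; "opening": finger opening in m; "gripper_force": force on a finger pad.
Only numpy, scipy, OpenCV 4.12 (cv2) and the standard library are available. Lean on these libraries where they do the work, as an engineer would, in place of code of your own. Each camera call takes 0.05 s, during which the arm holds its last target. There are 200 camera calls.

## Working session

There is one attempt and no reset: what is moved stays moved. The work goes in short steps, Python scripts to look and compute and a shell command to move; the robot and the scene stay as the last step left them, time stands still between calls to the robot, and variables do not carry over. Pictures are saved under pics/ and viewed, at most 14 in all, crops included, and the job is handed in when it is done.

```bash
ls; mkdir -p pics; python3 - <<'E'
from rig import robot
import cv2,numpy as np
s=robot.state();print(s['position'],s['eef_rot'],s['opening'],s['time'])
for n in ['scene','side','wrist']:
    cv2.imwrite(f'pics/{n}0.png',robot.camera(n)[:,:,::-1]); print(n,robot.camera_model(n))
a=np.hstack([cv2.imread('pics/scene0.png')]);
E
```

```text
pics
rig.py
steer.py
[ 0.15624323 -0.65607392  0.23032595] [[ 9.72781181e-01  2.31724997e-01 -5.47113008e-04]
 [ 2.31725603e-01 -9.72779694e-01  1.70615436e-03]
 [-1.36861811e-04 -1.78649494e-03 -9.99998395e-01]] 0.0854345445161631 0.0
scene {'camera_matrix': array([[477.44642982,   0.        , 251.66443031],
       [  0.        , 477.44642982, 194.94434508],
       [  0.        ,   0.        ,   1.        ]]), 'rvec': array([ 1.13200068, -2.20979136,  1.10086783]), 'tvec': array([0.35277674, 0.23232488, 1.48333066])}
side {'camera_matrix': array([[473.45050635,   0.        , 251.22736676],
       [  0.        , 473.45050635, 195.22198059],
       [  0.        ,   0.        ,   1.        ]]), 'rvec': array([ 0.49467736, -2.64549253,  1.30089111]), 'tvec': array([0.4695815 , 0.12496301, 1.31383474])}
wrist {'camera_matrix': array([[304.23985379,   0.        , 255.70467859],
       [  0.        , 304.23985379, 195.83185252],
       [  0.        ,   0.        ,   1.        ]]), 'hand_eye': array([[-2.65595794e-04, -9.53111504e-01, -3.02619218e-01,
         7.86453013e-02],
       [ 9.99999720e-01, -4.15908766e-05, -7.46664333e-04,
        -2.76975009e-04],
       [ 6.99068166e-04, -3.02619332e-01,  9.53111248e-01,
        -1.42311639e-01],
       [ 0.00000000e+00,  0.00000000e+00,  0.00000000e+00,
         1.00000000e+00]])}
```
View pics/scene0.png

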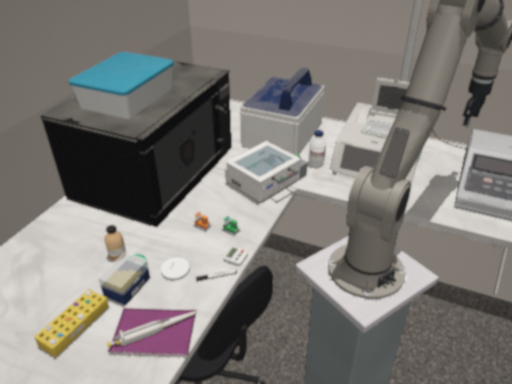

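View pics/side0.png

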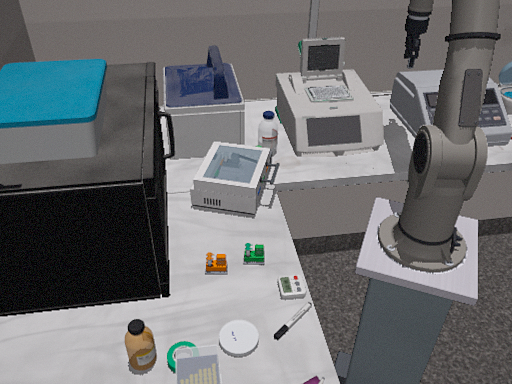

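The scene view shows the processor at about (265,170), orange and green carriers at (202,220) and (231,226). The side view shows them at (216,262) and (255,252), with the processor at (232,178). No blue carrier is visible.

```bash
cat > h.py <<'E'
import cv2,numpy as np
from rig import robot
def ext(n,st=None):
    m=robot.camera_model(n);K=m['camera_matrix']
    if n=='wrist':
        st=st or robot.state()
        T=np.eye(4);T[:3,:3]=st['eef_rot'];T[:3,3]=st['position']
        C=T@m['hand_eye'];R=C[:3,:3].T;return K,R,-R@C[:3,3]
    return K,cv2.Rodrigues(m['rvec'])[0],m['tvec']
def ray(n,px,z,E=None):
    K,R,t=E or ext(n)
    d=R.T@np.linalg.solve(K,[px[0],px[1],1]);c=-R.T@t
    return c+d*(z-c[2])/d[2]
def proj(n,P,E=None):
    K,R,t=E or ext(n);p=K@(R@np.asarray(P,float)+t);return p[:2]/p[2]
def blobs(im,lo,hi,amin=20):
    h=cv2.cvtColor(im,cv2.COLOR_RGB2HSV);m=cv2.inRange(h,np.array(lo),np.array(hi))
    n,l,s,c=cv2.connectedComponentsWithStats(m)
    return [(s[i][4],c[i],s[i]) for i in range(1,n) if s[i][4]>=amin],m
E
python3 - <<'E'
from h import *
a=cv2.imread('pics/scene0.png')[130:250,180:340];b=cv2.imread('pics/side0.png')[130:280,170:310]
a=cv2.resize(a,None,fx=5,fy=5,interpolation=cv2.INTER_CUBIC);b=cv2.resize(b,None,fx=4,fy=4,interpolation=cv2.INTER_CUBIC)
cv2.imwrite('pics/ca.png',a);cv2.imwrite('pics/cb.png',b)
for n,p in [('scene',(202,220)),('scene',(231,226)),('side',(216,262)),('side',(255,252)),('scene',(265,170)),('side',(232,178))]:print(n,ray(n,p,.03).round(3))
E
```

```text
scene [0.477 0.303 0.03 ]
scene [0.392 0.24  0.03 ]
side [0.48  0.309 0.03 ]
side [0.401 0.24  0.03 ]
scene [ 0.597 -0.056  0.03 ]
side [ 0.584 -0.042  0.03 ]
```

View pics/ca.png

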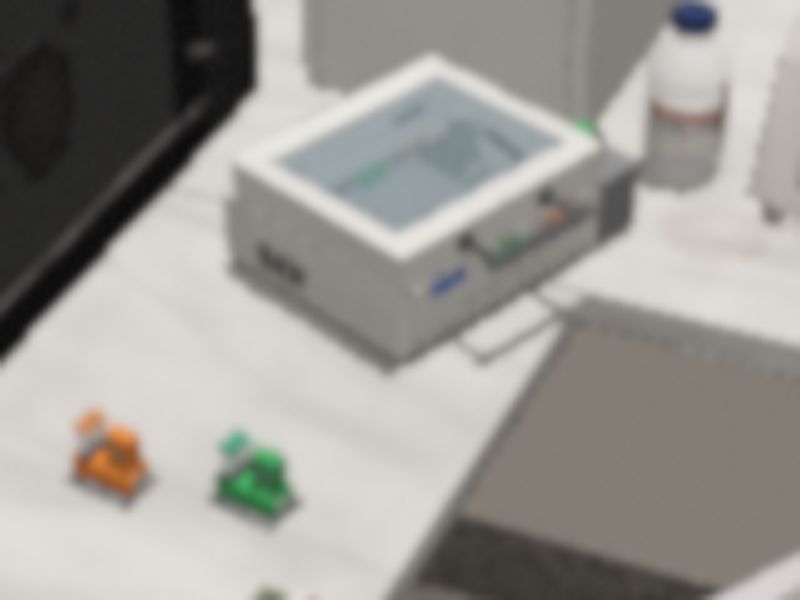

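View pics/cb.png

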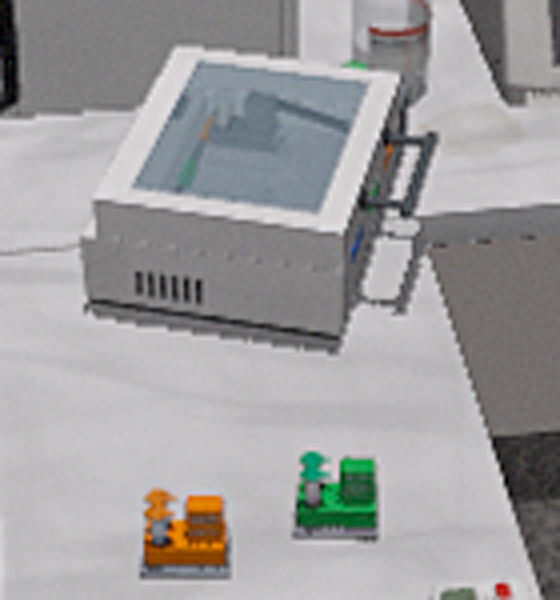

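The crops show the front face with its blue, green and orange labels towards the robot. The four corners of the hood top are clear in both views. I'll fit the processor pose from them.

```bash
python3 - <<'E'
from h import *
# order: front-left, rear-left, rear-right, front-right
sc=[(400,258),(235,160),(433,55),(597,145)];sd=[(345,235),(93,203),(178,48),(403,72)]
A=np.array([ray('scene',(180+u/5,130+v/5),.103) for u,v in sc]);B=np.array([ray('side',(170+u/4,130+v/4),.103) for u,v in sd])
print(A.round(3),B.round(3))
for Q in (A,B,(A+B)/2):
    q=Q[:,:2];M=np.array([(-87,108),(98,108),(98,-108),(-87,-108)])/1000
    mc=M-M.mean(0);qc=q-q.mean(0);H=mc.T@qc
    th=np.arctan2(H[0,1]-H[1,0],H[0,0]+H[1,1]);R=np.array([[np.cos(th),-np.sin(th)],[np.sin(th),np.cos(th)]])
    o=q.mean(0)-R@M.mean(0);print(th,o,np.abs(q-(M@R.T+o)).max(), 'bar',R@[-.122,0]+o,'btn',)
for n in('scene','side'):
    im=cv2.imread(f'pics/{n}0.png')[:,:,::-1].copy()
    for c,lo,hi in(('o',(5,150,120),(18,255,255)),('g',(55,120,60),(90,255,255)),('b',(105,150,60),(125,255,255))):
        for a,ce,s in blobs(im,lo,hi,25)[0]:print(n,c,a,ce.round(1),s[:4],ray(n,ce,.025).round(3))
E
```

```text
[[ 0.46   0.068  0.103]
 [ 0.638  0.092  0.103]
 [ 0.674 -0.121  0.103]
 [ 0.492 -0.14   0.103]] [[ 0.46   0.074  0.103]
 [ 0.641  0.105  0.103]
 [ 0.672 -0.111  0.103]
 [ 0.493 -0.143  0.103]]
0.14242426109561365 [ 0.56044921 -0.02599331] 0.005185882320732166 bar [ 0.43968448 -0.04331038] btn
0.15773504255007903 [ 0.56112632 -0.01969352] 0.0033072734559757566 bar [ 0.44064088 -0.0388575 ] btn
0.15014697956245582 [ 0.56078766 -0.0228438 ] 0.0021702772082292654 bar [ 0.44016027 -0.04109299] btn
scene o 75 [202.3 222.1] [196 217  12  11] [0.472 0.305 0.025]
scene g 48 [230.2 227.6] [225 224  11   8] [0.391 0.243 0.025]
side o 33 [208.9 256.4] [206 253   7   9] [0.508 0.293 0.025]
side o 40 [220.5 256. ] [217 254   8   5] [0.48  0.281 0.025]
side o 152 [216.7 266.1] [206 260  20  11] [0.475 0.318 0.025]
side g 32 [247.7 246.2] [245 243   7   7] [0.428 0.222 0.025]
side g 207 [255.3 254.7] [244 245  20  17] [0.398 0.244 0.025]
side g 218 [175.5 353.3] [167 341  28  32] [0.452 0.578 0.025]
side b 182 [194.5  87.6] [181  79  33  17] [ 0.991 -0.599  0.025]
side b 32 [268.1 113.1] [264 111  10   5] [ 0.624 -0.499  0.025]
```

```bash
echo '[{"dx": 0.03,"dy": -0.038,"jaw": 0.085},{"dx": 0.03,"dy": -0.038,"jaw": 0.085},{"dx": 0.03,"dy": -0.038,"jaw": 0.085},{"dx": 0.03,"dy": -0.038,"jaw": 0.085},{"dx": 0.03,"dy": -0.038,"jaw": 0.085},{"dx": 0.03,"dy": -0.038,"jaw": 0.085},{"dx": 0.03,"dy": -0.038,"jaw": 0.085}]' | python3 steer.py; cat >> h.py <<'E'
def tell():
    s=robot.state();R=s['eef_rot'];print('t',round(s['time'],2),'p',s['position'].round(4),'yaw',round(float(np.arctan2(R[1,0],R[0,0])),4),'tilt',R[2,:2].round(4),'q',np.round(s['qpos'],2),'f',np.round(s['ft_force'],1),'op',round(s['opening'],4),'g',np.round(s['gripper_force'],1))
    return s
def need(P,yaw=None):
    s=tell();d=s['eef_rot'].T@(np.asarray(P)-s['position']);R=s['eef_rot'];y=np.arctan2(R[1,0],R[0,0])
    print('tool d',d.round(4),'turn',None if yaw is None else round(float(-((yaw-y+np.pi)%(2*np.pi)-np.pi)),4))
E
python3 -c "
from h import *
tell()"
```

```text
time: 1.02
position: [0.2994, -0.3476, 0.2313]
eef_rot: [[0.973, 0.232, -0.0], [0.232, -0.973, -0.0], [-0.0, 0.0, -1.0]]
ft_force: [0.9, 0.1, -0.1]
opening: 0.085
gripper_force: 0.0
t 1.02 p [ 0.2994 -0.3476  0.2313] yaw 0.2338 tilt [-0.  0.] q [ 0.86  0.13 -0.14  2.04  0.02  0.97 -0.64] f [ 0.9  0.1 -0.1] op 0.085 g 0.0
```

```bash
echo '[{"dx": 0.0296,"dy": -0.038,"jaw": 0.085},{"dx": 0.0296,"dy": -0.038,"jaw": 0.085},{"dx": 0.0296,"dy": -0.038,"jaw": 0.085},{"dx": 0.0296,"dy": -0.038,"jaw": 0.085},{"dx": 0.0296,"dy": -0.038,"jaw": 0.085},{"dx": 0.0296,"dy": -0.038,"jaw": 0.085},{"dx": 0.0296,"dy": -0.038,"jaw": 0.085},{"rz": 0.184,"jaw": 0.022},{"rz": 0.184,"jaw": 0.022},{"rz": 0.184,"jaw": 0.022},{"rz": 0.184,"jaw": 0.022},{"rz": 0.184,"jaw": 0.022},{"rz": 0.184,"jaw": 0.022},{"rz": 0.184,"jaw": 0.022},{"rz": 0.184,"jaw": 0.022},{"rz": 0.182,"jaw": 0.022}]' | python3 steer.py>/dev/null;  python3 -c "
from h import *
s=tell();im=robot.camera('wrist');cv2.imwrite('pics/w1.png',im[:,:,::-1])
E=ext('wrist',s);print(proj('wrist',[.44,-.041,.085],E),proj('wrist',s['position'],E))"
```

```text
t 3.02 p [ 0.4381 -0.0463  0.2281] yaw -1.2826 tilt [0.0031 0.0099] q [ 0.09  0.1  -0.14  2.08  0.02  0.97 -2.92] f [ 0.2 -0.3 -1.5] op 0.0219 g 0.0
[252.17162976 187.44059332] [258.00310316 254.08353387]
```

View pics/w1.png

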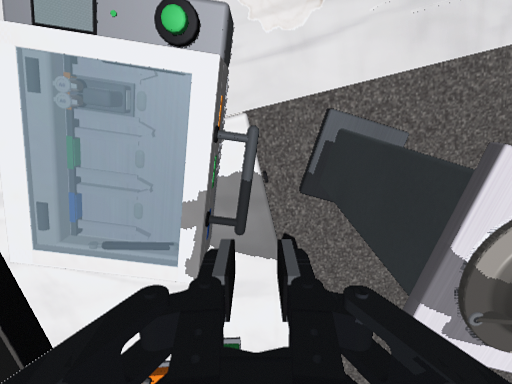

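The wrist view shows the used carrier on the orange track at (100,92), the bar from (254,130) to (240,232), and the button at (174,18). Joint 7 turned the wrong way, so I'll use the half-turn equivalent.

```bash
python3 -c "
from h import *
E=ext('wrist');a=ray('wrist',(254,130),.085,E);b=ray('wrist',(240,232),.085,E);print(a,b,(a+b)/2,np.arctan2(*(b-a)[1::-1]));
for p in((174,18),):print('btn',ray('wrist',p,.085,E))
for p in((183,280),(214,53)):print('hood top front',ray('wrist',p,.103,E))
"
echo '[{"rz": -0.185,"jaw": 0.022},{"rz": -0.185,"jaw": 0.022},{"rz": -0.185,"jaw": 0.022},{"rz": -0.185,"jaw": 0.022},{"rz": -0.185,"jaw": 0.022},{"rz": -0.185,"jaw": 0.022},{"rz": -0.185,"jaw": 0.022},{"rz": -0.185,"jaw": 0.022},{"rz": -0.185,"jaw": 0.022},{"rz": -0.185,"jaw": 0.022},{"rz": -0.185,"jaw": 0.022},{"rz": -0.185,"jaw": 0.022},{"rz": -0.185,"jaw": 0.022},{"rz": -0.185,"jaw": 0.022},{"rz": -0.185,"jaw": 0.022},{"rz": -0.185,"jaw": 0.022},{"rz": -0.17,"jaw": 0.022},{"jaw": 0.022}]' | python3 steer.py >/dev/null;  python3 -c "
from h import *
s=tell();im=robot.camera('wrist');cv2.imwrite('pics/w2.png',im[:,:,::-1])"
```

```text
[ 0.45398159 -0.09416846  0.085     ] [0.43872289 0.00788462 0.085     ] [ 0.44635224 -0.04314192  0.085     ] 1.719214092725646
btn [ 0.54334417 -0.16267967  0.085     ]
hood top front [0.48104589 0.06658705 0.103     ]
hood top front [ 0.50245514 -0.14471361  0.103     ]
t 5.33 p [ 0.4384 -0.045   0.2282] yaw 1.8522 tilt [-0.0035 -0.0097] q [ 0.3   0.12 -0.37  2.07  0.06  0.98  0.18] f [ 0.4  1.1 -0.3] op 0.022 g 0.0
```

View pics/w2.png

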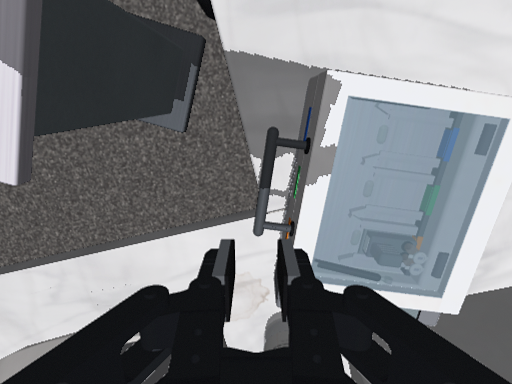

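```bash
python3 -c "
from h import *
E=ext('wrist');a=ray('wrist',(272,129),.085,E);b=ray('wrist',(259,233),.085,E);print(a,b,(a+b)/2,np.arctan2(*(a-b)[1::-1]));
for p in((349,76),(508,91),(456,312),(300,288)):print('hood top',ray('wrist',p,.103,E))
need([.4455,-.0425,.12],1.72)
"
```

```text
[0.4385836 0.0082996 0.085    ] [ 0.45620814 -0.09541801  0.085     ] [ 0.44739587 -0.0435592   0.085     ] 1.7391166582496722
hood top [0.48542628 0.06771512 0.103     ]
hood top [0.61537607 0.09284245 0.103     ]
hood top [ 0.67639456 -0.11658455  0.103     ]
hood top [ 0.51112019 -0.13467916  0.103     ]
t 5.38 p [ 0.4385 -0.0451  0.2282] yaw 1.8499 tilt [-0.0036 -0.0097] q [ 0.3   0.12 -0.37  2.07  0.06  0.98  0.18] f [-0.1  0.5 -0.6] op 0.0218 g 0.0
tool d [0.0009 0.0085 0.1081] turn 0.1299
```

```bash
echo '[{"rz": 0.12,"jaw": 0.022},{"dy": 0.004,"dz": 0.034,"jaw": 0.022},{"dy": 0.004,"dz": 0.034,"jaw": 0.022},{"dz": 0.034,"jaw": 0.022},{"jaw": 0.022}]' | python3 steer.py >/dev/null;  python3 -c "
from h import *
s=tell();E=ext('wrist',s);im=robot.camera('wrist');cv2.imwrite('pics/w3.png',im[:,:,::-1]);need([.447,-.043,.07],1.73)"
```

```text
t 6.0 p [ 0.4437 -0.0443  0.1244] yaw 1.7311 tilt [-0.0034 -0.0141] q [ 0.26  0.28 -0.34  2.16  0.15  0.74 -0.02] f [-0.2  0.3  1.3] op 0.022 g 0.0
t 6.05 p [ 0.445  -0.0443  0.1259] yaw 1.7314 tilt [-0.0041 -0.0112] q [ 0.26  0.28 -0.34  2.15  0.15  0.74 -0.02] f [ 1.  -0.1  0.8] op 0.022 g 0.0
tool d [0.0012 0.0028 0.0558] turn 0.0014
```

View pics/w3.png

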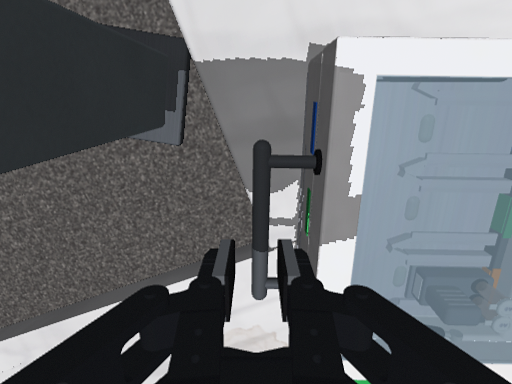

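Bar axis at column 261 lies between the finger pads (centre about 258), so I descend and pinch.

```bash
echo '[{"dx": 0.001,"dy": 0.002,"dz": 0.02,"jaw": 0.022},{"dz": 0.02,"jaw": 0.022},{"dz": 0.015,"jaw": 0.022},{"jaw": 0.022},{"jaw": 0.0},{"jaw": 0.0},{"jaw": 0.0}]' | python3 steer.py 40 >/dev/null;  python3 -c "
from h import *
s=tell()"
```

```text
t 6.92 p [ 0.446  -0.0437  0.0717] yaw 1.7321 tilt [-0.0051 -0.0109] q [ 0.22  0.37 -0.32  2.19  0.21  0.61 -0.08] f [-5.7  0.3  6.3] op 0.0094 g 39.4
```

```bash
echo '[{"dy": 0.0014,"dz": -0.0103,"jaw": 0},{"dy": 0.0014,"dz": -0.0103,"jaw": 0},{"dy": 0.0024,"dz": -0.0101,"jaw": 0},{"dy": 0.0025,"dz": -0.0101,"jaw": 0},{"dy": 0.0035,"dz": -0.0098,"jaw": 0},{"dy": 0.0034,"dz": -0.0098,"jaw": 0},{"dy": 0.0044,"dz": -0.0094,"jaw": 0},{"dy": 0.0044,"dz": -0.0094,"jaw": 0},{"dy": 0.0053,"dz": -0.009,"jaw": 0},{"dy": 0.0053,"dz": -0.009,"jaw": 0},{"dy": 0.0062,"dz": -0.0084,"jaw": 0},{"dy": 0.0062,"dz": -0.0084,"jaw": 0},{"dy": 0.007,"dz": -0.0077,"jaw": 0},{"dy": 0.007,"dz": -0.0077,"jaw": 0},{"dy": 0.0077,"dz": -0.007,"jaw": 0},{"dy": 0.0077,"dz": -0.007,"jaw": 0}]' | python3 steer.py >/dev/null;  python3 -c "
from h import *
s=tell()"
```

```text
t 8.93 p [ 0.5184 -0.0329  0.216 ] yaw 1.7307 tilt [-0.0076 -0.0191] q [ 0.23  0.27 -0.35  1.91  0.12  1.   -0.01] f [-23.1  -6.4  25.1] op 0.0092 g 40.7
```

```bash
echo '[{"jaw": 0.025},{"jaw": 0.025},{"dz": -0.03,"jaw": 0.025},{"dy": -0.01,"dz": -0.06,"jaw": 0.025},{"dy": -0.03,"dz": -0.05,"jaw": 0.025},{"dy": -0.05,"jaw": 0.085},{"dy": -0.05,"jaw": 0.085},{"jaw": 0.085},{"jaw": 0.085},{"jaw": 0.085},{"jaw": 0.085},{"jaw": 0.085},{"jaw": 0.085},{"jaw": 0.085}]' | python3 steer.py >/dev/null;  python3 -c "
from h import *
s=tell();im=robot.camera('wrist');cv2.imwrite('pics/w4.png',im[:,:,::-1]);cv2.imwrite('pics/side4.png',robot.camera('side')[:,:,::-1])"
```

```text
t 10.68 p [ 0.386  -0.0521  0.355 ] yaw 1.733 tilt [-0.0047 -0.0092] q [ 0.33 -0.1  -0.33  1.98 -0.03  1.27  0.18] f [-0.3  0.5  0. ] op 0.0849 g 0.0
```

View pics/w4.png

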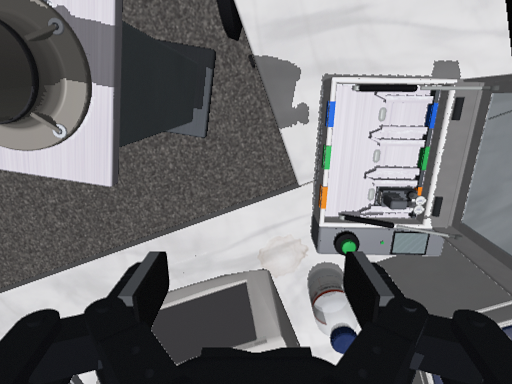

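The hood is fully open and standing. Deck visible: blue mark rear (432,115), green (425,158), orange (420,193), used carrier (398,200), button (347,244). Now turning the tool so the camera faces from the front and moving over the deck.

```bash
echo '[{"rz": -0.173,"jaw": 0.03},{"rz": -0.173,"jaw": 0.03},{"rz": -0.173,"jaw": 0.03},{"rz": -0.173,"jaw": 0.03},{"rz": -0.173,"jaw": 0.03},{"rz": -0.173,"jaw": 0.03},{"rz": -0.173,"jaw": 0.03},{"rz": -0.173,"jaw": 0.03},{"rz": -0.173,"jaw": 0.03},{"dx": -0.044,"dy": -0.011,"dz": 0.035,"jaw": 0.03},{"dx": -0.044,"dy": -0.011,"dz": 0.035,"jaw": 0.03},{"dx": -0.044,"dy": -0.01,"dz": 0.035,"jaw": 0.03},{"jaw": 0.03},{"jaw": 0.03}]' | python3 steer.py >/dev/null;  python3 -c "
from h import *
s=tell();im=robot.camera('wrist');cv2.imwrite('pics/w5.png',im[:,:,::-1])"
```

```text
t 12.53 p [ 0.5201 -0.0648  0.2492] yaw -2.9933 tilt [ 0.0097 -0.0047] q [ 0.2   0.23 -0.23  1.87  0.07  1.05  1.66] f [0.5 0.1 0.2] op 0.0299 g 0.0
```

View pics/w5.png

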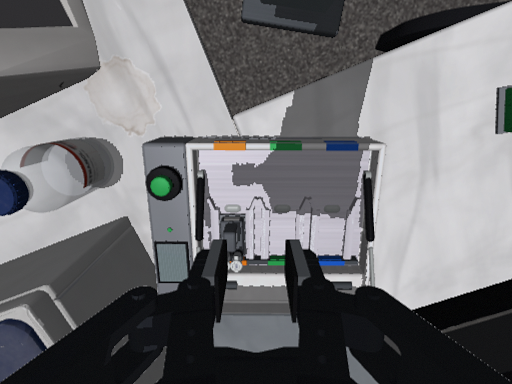

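```bash
python3 -c "
from h import *
E=ext('wrist');im=cv2.imread('pics/w5.png')[:,:,::-1].copy()
for n,lo,hi in(('o',(8,150,120),(20,255,255)),('g',(55,100,50),(90,255,255)),('b',(105,120,60),(125,255,255))):
  for a,c,s in blobs(im,lo,hi,15)[0]:print(n,a,c.round(1),s[:4],'z67',ray('wrist',c,.067,E)[:2].round(4),'z45',ray('wrist',c,.045,E)[:2].round(4),'z85',ray('wrist',c,.085,E)[:2].round(4))
print('rollers',[ray('wrist',p,.047,E)[:2].round(4) for p in((232,208.5),(283,209),(332,209))])
print('rim',[ray('wrist',p,.067,E)[:2].round(4) for p in((190,143),(383,142))])
cv2.imwrite('pics/c5.png',cv2.resize(im[130:290,140:390],None,fx=3.2,fy=3.2,interpolation=cv2.INTER_CUBIC)[:,:,::-1])
"
```

```text
o 223 [229.4 146. ] [214 143  32   7] z67 [ 0.4946 -0.0975] z45 [ 0.4979 -0.099 ] z85 [ 0.4919 -0.0962]
o 23 [244. 262.] [241 260   6   5] z67 [ 0.63   -0.0632] z45 [ 0.6425 -0.0624] z85 [ 0.6198 -0.0638]
g 152 [509.2 109.1] [506  88   6  43] z67 [0.4145 0.1821] z45 [0.4124 0.1995] z85 [0.4162 0.1679]
g 31 [285. 141.] [270 141  31   1] z67 [ 0.4806 -0.0397] z45 [ 0.4829 -0.0374] z85 [ 0.4786 -0.0417]
g 219 [285.2 146.1] [270 143  32   7] z67 [ 0.4858 -0.0386] z45 [ 0.4885 -0.0361] z85 [ 0.4836 -0.0406]
g 341 [160.2 185.7] [150 175  21  22] z67 [ 0.5496 -0.1682] z45 [ 0.5567 -0.1745] z85 [ 0.5439 -0.163 ]
g 15 [169.1 229.5] [167 228   5   4] z67 [ 0.6009 -0.155 ] z45 [ 0.6114 -0.1604] z85 [ 0.5924 -0.1506]
g 128 [276.5 260.6] [268 256  17  10] z67 [ 0.6223 -0.0249] z45 [ 0.6342 -0.0215] z85 [ 0.6125 -0.0276]
b 312 [341.6 145.5] [325 141  34  10] z67 [0.4763 0.0207] z45 [0.4784 0.0272] z85 [0.4746 0.0155]
b 411 [  5.6 196.6] [  0 177  15  39] z67 [ 0.5883 -0.3401] z45 [ 0.598 -0.358] z85 [ 0.5805 -0.3254]
b 241 [330.4 260.7] [318 256  27  10] z67 [0.6126 0.0391] z45 [0.6239 0.0468] z85 [0.6034 0.0328]
rollers [array([ 0.5717, -0.0866]), array([ 0.5631, -0.0257]), array([0.5543, 0.0327])]
rim [array([ 0.4976, -0.1394]), array([0.4662, 0.0633])]
```

View pics/c5.png

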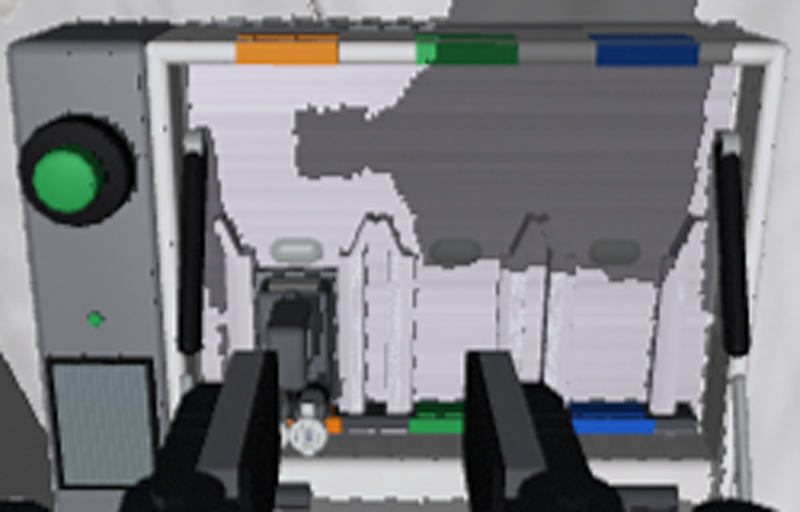

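The crop shows rollers at image (232.8,208), (282.5,208) and (332,208), the used carrier behind the orange roller, and a strut along each side wall. Checking strut clearance and the fin prediction.

```bash
cat >> h.py <<'E'
O=np.array([.569,-.0246]);TH=.148
PR=np.array([[np.cos(TH),-np.sin(TH)],[np.sin(TH),np.cos(TH)]])
def W(x,y,z):return np.r_[PR@[x,y]+O,z]
def Lp(p):return PR.T@(np.asarray(p)[:2]-O)
E
python3 -c "
from h import *
E=ext('wrist')
for p in((195,140),(190,350),(200,250),(728,140),(738,350),(745,500)):
  q=(140+p[0]/3.2,130+p[1]/3.2);print(p,[(z,Lp(ray('wrist',q,z,E)).round(3)) for z in(.06,.09,.12,.15)])
for z in(.067,.096):
  for x in(3,27):
    for y in(-67,-53):
      q=proj('wrist',W(x/1e3,y/1e3,z),E);print(z,x,y,((q-[140,130])*3.2).round())
need(W(.015,-.060,.12),TH+np.pi)
"
```

```text
(195, 140) [(0.06, array([-0.052, -0.094])), (0.09, array([-0.059, -0.089])), (0.12, array([-0.066, -0.083])), (0.15, array([-0.073, -0.077]))]
(190, 350) [(0.06, array([ 0.028, -0.101])), (0.09, array([ 0.014, -0.094])), (0.12, array([-0.   , -0.088])), (0.15, array([-0.014, -0.082]))]
(200, 250) [(0.06, array([-0.012, -0.095])), (0.09, array([-0.022, -0.089])), (0.12, array([-0.033, -0.083])), (0.15, array([-0.043, -0.078]))]
(728, 140) [(0.06, array([-0.053,  0.092])), (0.09, array([-0.06 ,  0.081])), (0.12, array([-0.066,  0.07 ])), (0.15, array([-0.073,  0.059]))]
(738, 350) [(0.06, array([0.028, 0.104])), (0.09, array([0.014, 0.092])), (0.12, array([-0.001,  0.08 ])), (0.15, array([-0.015,  0.068]))]
(745, 500) [(0.06, array([0.092, 0.114])), (0.09, array([0.072, 0.101])), (0.12, array([0.052, 0.088])), (0.15, array([0.032, 0.075]))]
0.067 3 -67 [276. 295.]
0.067 3 -53 [315. 295.]
0.067 27 -67 [278. 355.]
0.067 27 -53 [316. 355.]
0.096 3 -67 [267. 328.]
0.096 3 -53 [310. 328.]
0.096 27 -67 [270. 393.]
0.096 27 -53 [311. 393.]
t 12.57 p [ 0.5201 -0.0649  0.25  ] yaw -2.9933 tilt [ 0.008  -0.0053] q [ 0.2   0.23 -0.24  1.87  0.07  1.05  1.66] f [ 0.1 -0.3  0.2] op 0.03 g 0.0
tool d [-0.0703 -0.0267  0.1296] turn 0.0003
```

```bash
echo '[{"dx": -0.035,"dy": -0.013,"dz": 0.02,"jaw": 0.022},{"dx": -0.035,"dy": -0.0127,"dz": 0.03,"jaw": 0.022},{"dz": 0.035,"jaw": 0.022},{"dz": 0.035,"jaw": 0.022},{"jaw": 0.022}]' | python3 steer.py >/dev/null;  python3 -c "
from h import *
s=tell();im=robot.camera('wrist');cv2.imwrite('pics/w6.png',im[:,:,::-1]);print(Lp(s['position']));need(W(.015,-.059,.07),TH+np.pi)"
```

```text
t 13.2 p [ 0.5905 -0.0808  0.128 ] yaw -2.9933 tilt [ 0.012  -0.0046] q [ 0.18  0.48 -0.21  1.82  0.13  0.87  1.63] f [0.1 0.1 0.2] op 0.0222 g 0.0
[ 0.01298831 -0.05875556]
t 13.25 p [ 0.5921 -0.0808  0.1298] yaw -2.9934 tilt [ 0.0087 -0.0052] q [ 0.18  0.48 -0.21  1.82  0.13  0.87  1.63] f [ 0.1 -0.6  0.9] op 0.0221 g 0.0
tool d [-0.001   0.0003  0.0598] turn 0.0002
```

View pics/w6.png

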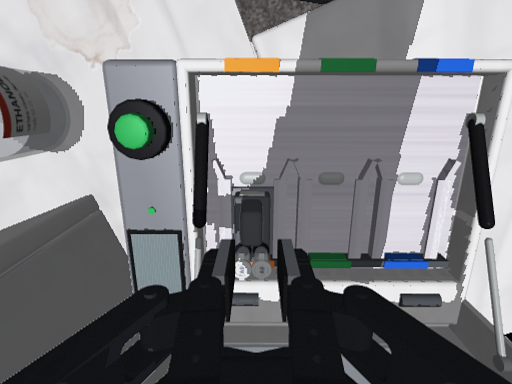

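Fin centred at column 254, fingers straddle it (258), strut at column 200 clear. Descending and gripping.

```bash
echo '[{"dx": -0.001,"dy": -0.0008,"dz": 0.02,"jaw": 0.022},{"dz": 0.02,"jaw": 0.022},{"dz": 0.02,"jaw": 0.022},{"jaw": 0.022},{"jaw": 0},{"jaw": 0},{"jaw": 0}]' | python3 steer.py 40 >/dev/null;  python3 -c "
from h import *
s=tell();print(Lp(s['position']))"
```

```text
t 14.12 p [ 0.593  -0.0819  0.0686] yaw -2.9933 tilt [ 0.0089 -0.0051] q [ 0.17  0.56 -0.19  1.85  0.16  0.75  1.61] f [ 0.5 -0.1 -1.6] op 0.0131 g 42.6
[ 0.01532728 -0.06018442]
```

```bash
echo '[{"dx": 0.005,"jaw": 0},{"dx": 0.01,"jaw": 0},{"dx": 0.01,"dz": 0.0001,"jaw": 0},{"dx": 0.01,"dz": 0.0001,"jaw": 0},{"dx": 0.01,"dz": 0.0001,"jaw": 0},{"dx": 0.01,"dz": 0.0001,"jaw": 0},{"dx": 0.01,"dz": 0.0001,"jaw": 0},{"dx": 0.011,"dz": 0.0001,"jaw": 0},{"jaw": 0}]' | python3 steer.py >/dev/null;  python3 -c "
from h import *
s=tell();print(Lp(s['position']))"
```

```text
t 15.25 p [ 0.516  -0.0931  0.0684] yaw -2.9934 tilt [ 0.0116 -0.0046] q [ 0.22  0.47 -0.2   2.03  0.16  0.67  1.63] f [-1.5  0.4  2.1] op 0.0133 g 43.0
[-0.06252734 -0.0598844 ]
```

```bash
echo '[{"dz": -0.03,"jaw": 0},{"dz": -0.035,"jaw": 0},{"dz": -0.035,"jaw": 0},{"jaw": 0}]' | python3 steer.py >/dev/null;  python3 -c "
from h import *
s=tell();print(Lp(s['position']));print(proj('scene',[.6,.2,0]),proj('side',[.6,.2,0]),proj('side',[.57,.23,0]))
im=robot.camera('side');cv2.imwrite('pics/sd7.png',cv2.resize(im[100:300,150:350],None,fx=3,fy=3)[:,:,::-1])"
```

```text
t 15.75 p [ 0.5202 -0.0923  0.1708] yaw -2.9932 tilt [ 0.005 -0.006] q [ 0.24  0.32 -0.23  1.95  0.1   0.88  1.68] f [ 0.1 -0.7 -2.1] op 0.0135 g 42.6
[-0.05827896 -0.05979363]
[209.55688004 198.89330502] [193.56555395 232.05876541] [198.50547119 241.58881295]
```

View pics/sd7.png

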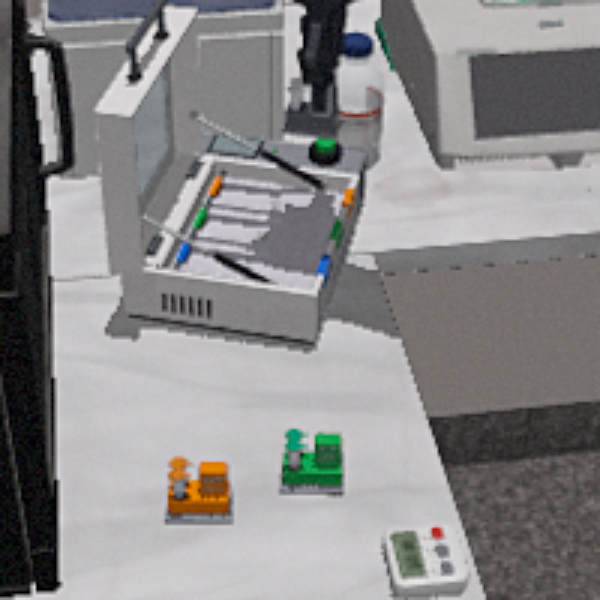

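The side view shows the used carrier out and held, hood up, and open bench at crop (130,396) for it. Carrying it there.

```bash
echo '[{"dx": -0.018,"dy": 0.0474,"jaw": 0},{"dx": -0.018,"dy": 0.0474,"jaw": 0},{"dx": -0.018,"dy": 0.0474,"jaw": 0},{"dx": -0.018,"dy": 0.0474,"jaw": 0},{"dx": -0.018,"dy": 0.0474,"jaw": 0},{"dx": -0.018,"dy": 0.0474,"jaw": 0},{"dz": 0.04,"jaw": 0},{"dz": 0.04,"jaw": 0},{"dz": 0.03,"jaw": 0},{"dz": 0.02,"jaw": 0},{"dz": 0.008,"jaw": 0},{"jaw": 0}]' | python3 steer.py >/dev/null;  python3 -c "
from h import *
s=tell();print(Lp(s['position']))"
```

```text
t 17.3 p [0.5822 0.2041 0.0281] yaw -2.9932 tilt [ 0.0095 -0.005 ] q [-0.25  0.65 -0.26  1.82  0.24  0.72  1.08] f [-0.4 -0.7  0.1] op 0.0134 g 42.6
[0.04681392 0.22419963]
```

```bash
echo '[{"dz": 0.003,"jaw": 0},{"dz": 0.0015,"jaw": 0},{"jaw": 0.03},{"jaw": 0.04},{"jaw": 0.04},{"dz": -0.03,"jaw": 0.04},{"dz": -0.05,"jaw": 0.04},{"dz": -0.06,"jaw": 0.04},{"dz": -0.06,"jaw": 0.04},{"dx": 0.037,"dy": 0.024,"jaw": 0.04},{"dx": 0.037,"dy": 0.024,"jaw": 0.04},{"dx": 0.037,"dy": 0.024,"jaw": 0.04},{"jaw": 0.04},{"jaw": 0.04}]' | python3 steer.py >/dev/null;  python3 -c "
from h import *
s=tell();E=ext('wrist',s);im=robot.camera('wrist');cv2.imwrite('pics/w8.png',im[:,:,::-1])
for n,lo,hi in(('o',(8,150,120),(20,255,255)),('g',(55,100,50),(90,255,255))):
  for a,c,q in blobs(im,lo,hi,40)[0]:print(n,a,c.round(1),q[:4],ray('wrist',c,.051,E)[:2].round(4))
"
```

```text
t 19.05 p [0.4642 0.2597 0.2247] yaw -2.9936 tilt [ 0.0081 -0.0052] q [-0.31  0.28 -0.38  1.88  0.12  1.02  0.98] f [-0.2 -1.  -0.6] op 0.0405 g 0.0
g 1080 [242.6 115.1] [227  90  32  52] [0.4044 0.2372]
g 765 [498.9 187.7] [485 160  27  55] [0.4386 0.5202]
g 97 [  6.7 277.2] [  0 274  15   7] [ 0.6312 -0.016 ]
```

View pics/w8.png

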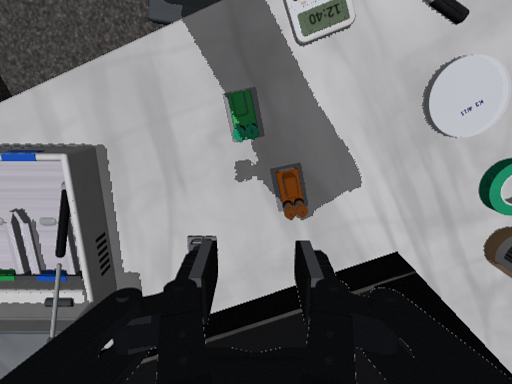

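The wrist view shows green at (242,115), orange at (291,190), both with fins up-image, and the used carrier upright at (202,242). Enlarging the carriers.

```bash
python3 -c "
from h import *
im=cv2.imread('pics/w8.png')
a=cv2.resize(im[80:150,210:280],(560,560),interpolation=cv2.INTER_CUBIC)
b=cv2.resize(im[155:225,255:325],(560,560),interpolation=cv2.INTER_CUBIC)[:,300-170:400]
cv2.imwrite('pics/c8.png',np.hstack([a[:,100:430],b]))"
```

```text
(no output)
```

View pics/c8.png

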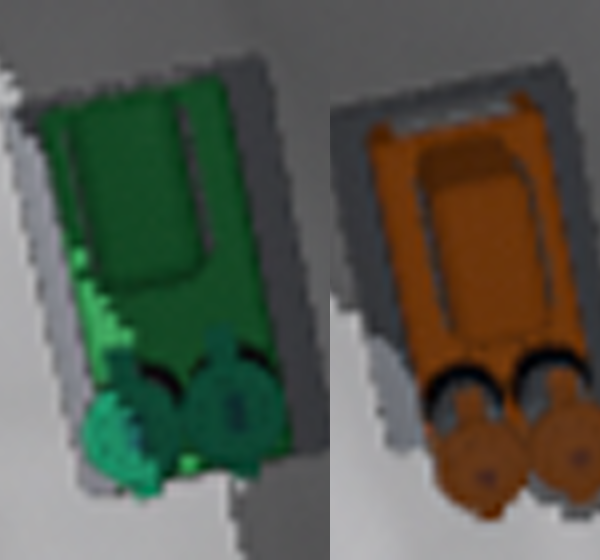

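The crop shows the green fin top centred at image (240,104) with caps midway at (245.5,133), and the orange fin top at (291,187) with caps midway at (296.4,212.5).

```bash
python3 -c "
from h import *
E=ext('wrist')
def f(q,z):return ray('wrist',q,z,E)
for n,a,b in(('g',(240,103.7),(245.5,133)),('o',(291.2,186.9),(296.4,212.5))):
  A=f(a,.051);B=f(b,.048);v=(B-A)[:2];print(n,A[:2],np.linalg.norm(v),np.arctan2(v[1],v[0]))
g=[f((210+(100+x)/8,80+y/8),.003)[:2] for x,y in((15,110),(85,480),(265,60),(325,400))]
o=[f((255+(x-200)/8,155+y/8),.003)[:2] for x,y in((332,115),(345,300),(560,65),(600,230))]
for k in(g,o):
  for i in(0,2):v=k[i+1]-k[i];print(np.arctan2(v[1],v[0]))
  v=k[0]-k[2];print('perp',np.arctan2(v[1],v[0])-np.pi/2,np.linalg.norm(v))
need([.404,.237,.12],.3+np.pi)
"
```

```text
g [0.39421922 0.23280403] 0.029432501951919387 0.32019420725326136
o [0.47127799 0.29868827] 0.031320896534011176 0.3779035808705707
0.3142899484969013
0.3316452327813592
perp -2.808680018475546 0.03614126845173902
0.23076785373491213
0.421739999946202
perp -2.7732706428213545 0.035298084928371665
t 19.1 p [0.4646 0.2593 0.2245] yaw -2.9947 tilt [ 0.0084 -0.0052] q [-0.31  0.28 -0.38  1.88  0.12  1.02  0.98] f [ 0.7 -0.6 -0.3] op 0.04 g 0.0
tool d [ 0.0623 -0.0127  0.1051] turn -0.1531
```

```bash
echo '[{"rz": -0.178,"jaw": 0.034},{"dx": 0.025,"dy": -0.001,"dz": 0.03,"jaw": 0.034},{"dx": 0.025,"dy": -0.001,"dz": 0.035,"jaw": 0.034},{"dx": 0.025,"dy": -0.0006,"dz": 0.035,"jaw": 0.034},{"dz": 0.025,"jaw": 0.034},{"jaw": 0.034}]' | python3 steer.py >/dev/null;  python3 -c "
from h import *
s=tell();im=robot.camera('wrist');cv2.imwrite('pics/w9.png',im[100:340,130:390,::-1]);need([.3942,.2328,.024],.325+np.pi)
print(proj('wrist',[.3942,.2328,.051],ext('wrist',s))-[130,100])"
```

```text
t 19.85 p [0.3921 0.2314 0.0988] yaw -2.8169 tilt [ 0.0132 -0.0041] q [-0.33  0.35 -0.4   2.15  0.2   0.69  1.03] f [-0.3 -0.5  0.6] op 0.0341 g 0.0
t 19.9 p [0.393  0.2324 0.0999] yaw -2.8168 tilt [ 0.0108 -0.0034] q [-0.33  0.34 -0.4   2.15  0.2   0.7   1.03] f [-0.2 -0.2  0.9] op 0.0339 g 0.0
tool d [-0.0021  0.0003  0.0759] turn -0.0002
[126.48103862 122.61268632]
```

View pics/w9.png

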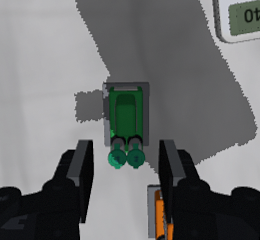

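```bash
python3 -c "
from h import *
E=ext('wrist')
c=ray('wrist',(257.5,257),.048,E);print(c[:2], c[:2]-.03*np.array([np.cos(.325),np.sin(.325)]))
for q in((235,183),(278,183)):print('front plate',ray('wrist',q,.005,E)[:2])
f=(ray('wrist',(235,183),.005,E)+ray('wrist',(278,183),.005,E))[:2]/2;print('fin from front edge',f+.015*np.array([np.cos(.325),np.sin(.325)]))
im=cv2.imread('pics/w9.png');cv2.imwrite('pics/c9.png',cv2.resize(im[75:180,90:165],None,fx=5,fy=5,interpolation=cv2.INTER_CUBIC))
"
```

```text
[0.42159637 0.24345078] [0.39316685 0.23387152]
front plate [0.38626611 0.21243087]
front plate [0.37516184 0.2453552 ]
fin from front edge [0.39492874 0.23368267]
```

That makes 15 pictures viewed, one over the limit of 14, so from here I work from numbers only. Green is centred between the pads; I'll descend and grip.

```bash
echo '[{"dx": -0.001,"dy": 0.0007,"dz": 0.03,"jaw": 0.034},{"dz": 0.03,"jaw": 0.034},{"dz": 0.0155,"jaw": 0.034},{"jaw": 0.034},{"jaw": 0},{"jaw": 0},{"jaw": 0}]' | python3 steer.py 40 >/dev/null;  python3 -c "
from h import *
s=tell()"
```

```text
t 20.77 p [0.3932 0.2338 0.0257] yaw -2.8154 tilt [ 0.0076 -0.0029] q [-0.39  0.48 -0.34  2.19  0.31  0.53  0.93] f [ 0.  -0.4  6.9] op 0.0131 g 41.0
```

```bash
echo '[{"dz": -0.03,"jaw": 0},{"dz": -0.05,"jaw": 0},{"dz": -0.05,"jaw": 0},{"rz": 0.178,"jaw": 0},{"dx": -0.0125,"dy": -0.0469,"jaw": 0},{"dx": -0.0125,"dy": -0.0469,"jaw": 0},{"dx": -0.0125,"dy": -0.0469,"jaw": 0},{"dx": -0.0125,"dy": -0.0469,"jaw": 0},{"dx": -0.0125,"dy": -0.0469,"jaw": 0},{"dx": -0.0125,"dy": -0.0469,"jaw": 0},{"jaw": 0},{"jaw": 0}]' | python3 steer.py >/dev/null;  python3 -c "
from h import *
s=tell();print(Lp(s['position']));need(W(-.061,0,.0707),TH+np.pi)"
```

```text
t 22.27 p [ 0.5087 -0.0326  0.1553] yaw -2.9932 tilt [ 0.0095 -0.0043] q [ 0.14  0.32 -0.24  2.    0.1   0.84  1.56] f [-0.4 -0.1 -1.7] op 0.0137 g 39.8
[-0.06078174  0.00100218]
t 22.27 p [ 0.5087 -0.0326  0.1553] yaw -2.9932 tilt [ 0.0095 -0.0043] q [ 0.14  0.32 -0.24  2.    0.1   0.84  1.56] f [-0.4 -0.1 -1.7] op 0.0137 g 39.8
tool d [-0.0006 -0.0006  0.0846] turn 0.0003
```

```bash
echo '[{"dx": -0.0006,"dy": -0.0006,"dz": 0.03,"jaw": 0},{"dz": 0.03,"jaw": 0},{"dz": 0.015,"jaw": 0},{"dz": 0.007,"jaw": 0},{"jaw": 0},{"jaw": 0}]' | python3 steer.py >/dev/null;  python3 -c "
from h import *
s=tell();print(Lp(s['position']));need(W(-.061,0,.0707),TH+np.pi)"
```

```text
t 23.02 p [ 0.5099 -0.034   0.0742] yaw -2.9932 tilt [ 0.0075 -0.0051] q [ 0.12  0.44 -0.21  2.06  0.16  0.67  1.52] f [-0.2  0.2 -1.4] op 0.0131 g 39.8
[-0.0597959  -0.00057471]
t 23.02 p [ 0.5099 -0.034   0.0742] yaw -2.9932 tilt [ 0.0075 -0.0051] q [ 0.12  0.44 -0.21  2.06  0.16  0.67  1.52] f [-0.2  0.2 -1.4] op 0.0131 g 39.8
tool d [0.0012 0.0006 0.0035] turn 0.0004
```

```bash
echo '[{"dy": 0.0005,"dz": 0.0025,"jaw": 0},{"dx": -0.01,"jaw": 0},{"dx": -0.01,"jaw": 0},{"dx": -0.01,"jaw": 0},{"dx": -0.01,"dz": -0.0002,"jaw": 0},{"jaw": 0}]' | python3 steer.py >/dev/null;  python3 -c "
from h import *
s=tell();print(Lp(s['position']))"
echo '[{"dx": -0.008,"dz": -0.0001,"jaw": 0},{"dx": -0.008,"dz": -0.0001,"jaw": 0},{"dx": -0.008,"dz": -0.0001,"jaw": 0},{"dx": -0.006,"dz": -0.0001,"jaw": 0},{"jaw": 0}]' | python3 steer.py >/dev/null;  python3 -c "
from h import *
s=tell();print(Lp(s['position']))"
```

```text
t 23.77 p [ 0.5508 -0.0275  0.071 ] yaw -2.9931 tilt [ 0.0059 -0.005 ] q [ 0.1   0.5  -0.21  1.97  0.16  0.7   1.51] f [ 1.5 -1.6  1. ] op 0.0136 g 40.1
[-0.01843325 -0.00018446]
t 24.4 p [ 0.579  -0.0234  0.0709] yaw -2.9933 tilt [ 0.0081 -0.0051] q [ 0.09  0.53 -0.2   1.9   0.16  0.74  1.51] f [ 0.8 -1.4  1.4] op 0.013 g 40.1
[ 0.0100424  -0.00024855]
```

```bash
for i in 1 2; do echo '[{"dx": -0.0015,"jaw": 0},{"dx": -0.0015,"jaw": 0},{"jaw": 0}]' | python3 steer.py >/dev/null;  python3 -c "
from h import *
s=tell();print(Lp(s['position']))"; done
```

```text
t 24.77 p [ 0.5811 -0.0231  0.0708] yaw -2.9934 tilt [ 0.0093 -0.0051] q [ 0.09  0.53 -0.2   1.89  0.16  0.74  1.51] f [-2.9 -0.5  4.3] op 0.0129 g 40.5
[ 0.01222724 -0.0002591 ]
t 25.15 p [ 0.5837 -0.0227  0.0708] yaw -2.9936 tilt [ 0.0103 -0.0051] q [ 0.08  0.54 -0.2   1.88  0.16  0.74  1.51] f [-3.4 -2.1  6.6] op 0.0135 g 40.9
[ 0.0147924  -0.00032387]
```

```bash
for i in 1 2; do echo '[{"dx": -0.0015,"jaw": 0},{"jaw": 0}]' | python3 steer.py >/dev/null;  python3 -c "
from h import *
s=tell();print(Lp(s['position']))"; done
```

```text
t 25.4 p [ 0.5837 -0.0227  0.0709] yaw -2.9937 tilt [ 0.0133 -0.0052] q [ 0.08  0.54 -0.2   1.88  0.16  0.75  1.51] f [-8.1 -1.6 11.8] op 0.0135 g 41.7
[ 0.01483247 -0.00032883]
t 25.65 p [ 0.5838 -0.0227  0.0709] yaw -2.9938 tilt [ 0.0161 -0.0053] q [ 0.08  0.54 -0.2   1.88  0.16  0.75  1.51] f [-13.1  -3.4  15.8] op 0.0133 g 42.4
[ 0.01491205 -0.00033834]
```

```bash
for i in 1 2; do echo '[{"dx": 0.0025,"jaw": 0},{"jaw": 0},{"jaw": 0}]' | python3 steer.py >/dev/null;  python3 -c "
from h import *
s=tell();print(Lp(s['position']))"; done
```

```text
t 26.02 p [ 0.5837 -0.0227  0.0708] yaw -2.9935 tilt [ 0.0112 -0.0051] q [ 0.08  0.54 -0.2   1.88  0.16  0.75  1.51] f [-5.  -2.8  8.6] op 0.0133 g 41.1
[ 0.01477758 -0.00026884]
t 26.4 p [ 0.5829 -0.0228  0.0708] yaw -2.9934 tilt [ 0.008 -0.005] q [ 0.09  0.54 -0.2   1.89  0.16  0.74  1.51] f [ 0.9 -1.7  0.8] op 0.0129 g 40.2
[ 0.01397949 -0.00025006]
```

```bash
echo '[{"dx": -0.001,"jaw": 0},{"jaw": 0.026},{"jaw": 0.026},{"jaw": 0.026},{"dz": -0.03,"jaw": 0.026},{"dz": -0.06,"jaw": 0.026},{"dz": -0.06,"jaw": 0.026},{"dx": 0.0127,"dy": 0.0496,"jaw": 0.034},{"dx": 0.0127,"dy": 0.0496,"jaw": 0.034},{"dx": 0.0127,"dy": 0.0496,"jaw": 0.034},{"dx": 0.0127,"dy": 0.0496,"jaw": 0.034},{"dx": 0.0127,"dy": 0.0496,"jaw": 0.034},{"dx": 0.0127,"dy": 0.0496,"jaw": 0.034},{"jaw": 0.034},{"jaw": 0.034}]' | python3 steer.py >/dev/null;  python3 -c "
from h import *
s=tell();E=ext('wrist',s);im=robot.camera('wrist');cv2.imwrite('pics/w10.png',im[:,:,::-1])
for n,lo,hi in(('o',(5,150,60),(20,255,255)),('g',(55,100,50),(90,255,255))):
  bl,m=blobs(im,lo,hi,40)
  for a,c,q in bl:print(n,a,c.round(1),q[:4],ray('wrist',c,.03,E)[:2].round(4))
h=cv2.cvtColor(im,cv2.COLOR_RGB2HSV)
S=robot.camera('side');cv2.imwrite('pics/sd10.png',S[:,:,::-1])
for n,lo,hi in(('o',(5,150,60),(18,255,255)),('g',(55,120,60),(90,255,255))):
  for a,c,q in blobs(S,lo,hi,15)[0]:print('side',n,a,c.round(1),q[:4],ray('side',c,.03)[:2].round(3))
"
```

```text
t 28.27 p [0.4652 0.261  0.2198] yaw -2.993 tilt [ 0.0092 -0.0055] q [-0.31  0.29 -0.38  1.88  0.13  1.01  0.97] f [ 0.6 -0.3 -0.2] op 0.0339 g 0.0
o 658 [288.8 185.2] [275 167  28  38] [0.4743 0.2998]
o 252 [294.9 211.3] [283 202  25  19] [0.5042 0.3124]
g 713 [500.4 188.8] [488 162  24  54] [0.4428 0.5373]
g 67 [  4.5 278.2] [  0 272  11  10] [ 0.6464 -0.031 ]
side o 15 [265.8 165.3] [264 163   4   6] [ 0.509 -0.149]
side o 28 [208.9 256. ] [206 253   6   7] [0.506 0.297]
side o 225 [217.4 263.8] [206 254  20  17] [0.474 0.314]
side o 31 [149.2 335.9] [145 333   8   8] [0.524 0.564]
side g 22 [299.5  45.6] [298  41   4  12] [ 0.712 -1.233]
side g 30 [258.1 148. ] [255 146   7   5] [ 0.569 -0.239]
side g 17 [262.  176.6] [260 174   4   6] [ 0.499 -0.084]
side g 219 [175.5 353.4] [167 341  28  32] [0.45  0.581]
```

```bash
echo '[{"rz": -0.11,"jaw": 0.034},{"rz": -0.11,"jaw": 0.034},{"dx": -0.0097,"dy": 0.0165,"dz": 0.03,"jaw": 0.034},{"dx": -0.0097,"dy": 0.0165,"dz": 0.04,"jaw": 0.034},{"dz": 0.04,"jaw": 0.034},{"dz": 0.01,"jaw": 0.034},{"jaw": 0.034},{"jaw": 0.034}]' | python3 steer.py >/dev/null;  python3 -c "
from h import *
s=tell();E=ext('wrist',s);im=robot.camera('wrist');cv2.imwrite('pics/w11.png',im[:,:,::-1])
bl,m=blobs(im,(5,150,60),(20,255,255),40)
for a,c,q in bl:print(a,c.round(1),q[:4],ray('wrist',c,.048,E)[:2].round(4))
h=cv2.cvtColor(im,cv2.COLOR_RGB2HSV)
# body edges left/right per row
for r in range(165,300,8):
  x=np.flatnonzero(m[r,200:330]);print(r,(x.min()+200,x.max()+200) if len(x) else None,end=' ')
y=.368;u=np.array([np.cos(y),np.sin(y)]);f=np.array([.4713,.2987]);v=np.array([-u[1],u[0]])
print();
for dx,dy,z in((-.015,.013,.022),(-.015,-.013,.022),(.041,.013,.022),(.041,-.013,.022),(-.012,.007,.051),(-.012,-.007,.051),(.012,.007,.051),(.012,-.007,.051),(.03,0,.048)):print(dx,dy,z,proj('wrist',np.r_[f+u*dx+v*dy,z],E).round(1))
"
```

```text
t 29.38 p [0.4716 0.2987 0.1014] yaw -2.7743 tilt [ 0.0072 -0.0024] q [-0.37  0.48 -0.39  1.92  0.25  0.79  1.04] f [ 0.3 -0.7  0. ] op 0.0336 g 0.0
2029 [256.  221.9] [238 184  37  81] [0.4757 0.3006]
165 None 173 None 181 None 189 (np.int64(240), np.int64(272)) 197 (np.int64(240), np.int64(272)) 205 (np.int64(240), np.int64(272)) 213 (np.int64(240), np.int64(272)) 221 (np.int64(241), np.int64(272)) 229 (np.int64(240), np.int64(272)) 237 (np.int64(256), np.int64(256)) 245 (np.int64(245), np.int64(267)) 253 (np.int64(238), np.int64(274)) 261 (np.int64(242), np.int64(270)) 269 None 277 None 285 None 293 None 
-0.015 0.013 0.022 [273.  184.5]
-0.015 -0.013 0.022 [238.6 184.6]
0.041 0.013 0.022 [271.9 251.3]
0.041 -0.013 0.022 [239.8 251.3]
-0.012 0.007 0.051 [266.2 200.2]
-0.012 -0.007 0.051 [245.3 200.2]
0.012 0.007 0.051 [265.9 233.2]
0.012 -0.007 0.051 [245.6 233.2]
0.03 0 0.048 [255.8 254.5]
```

```bash
echo '[{"dz": 0.03,"jaw": 0.034},{"dz": 0.03,"jaw": 0.034},{"dz": 0.0163,"jaw": 0.034},{"jaw": 0.034},{"jaw": 0},{"jaw": 0},{"jaw": 0}]' | python3 steer.py 40 >/dev/null;  python3 -c "
from h import *
s=tell()"
```

```text
t 30.3 p [0.4707 0.2986 0.0247] yaw -2.7735 tilt [ 0.0076 -0.0024] q [-0.41  0.59 -0.34  1.96  0.32  0.65  0.98] f [-0.7 -0.9  6.1] op 0.0131 g 40.1
```

```bash
echo '[{"dz": -0.03,"jaw": 0},{"dz": -0.05,"jaw": 0},{"dz": -0.05,"jaw": 0},{"rz": 0.11,"jaw": 0},{"rz": 0.1094,"jaw": 0},{"dx": 0.0014,"dy": -0.0493,"jaw": 0},{"dx": 0.0014,"dy": -0.0493,"jaw": 0},{"dx": 0.0014,"dy": -0.0493,"jaw": 0},{"dx": 0.0014,"dy": -0.0493,"jaw": 0},{"dx": 0.0014,"dy": -0.0493,"jaw": 0},{"dx": 0.0014,"dy": -0.0493,"jaw": 0},{"dx": 0.0014,"dy": -0.0493,"jaw": 0},{"dx": 0.0014,"dy": -0.0493,"jaw": 0},{"jaw": 0},{"jaw": 0}]' | python3 steer.py >/dev/null;  python3 -c "
from h import *
print(Lp(robot.state()['position']));need(W(-.061,-.06,.0697),TH+np.pi)"
```

```text
[-0.06045179 -0.05955313]
t 32.17 p [ 0.518  -0.0924  0.1554] yaw -2.9928 tilt [ 0.0093 -0.0043] q [ 0.25  0.34 -0.23  1.97  0.11  0.86  1.67] f [ 0.4  1.2 -1.8] op 0.0134 g 39.6
tool d [-0.0003 -0.0001  0.0857] turn 0.0008
```

```bash
echo '[{"dx": -0.0003,"dz": 0.03,"jaw": 0},{"dz": 0.03,"jaw": 0},{"dz": 0.015,"jaw": 0},{"dz": 0.007,"jaw": 0},{"jaw": 0},{"jaw": 0}]' | python3 steer.py >/dev/null;  python3 -c "
from h import *
print(Lp(robot.state()['position']));need(W(-.061,-.06,.0697),TH+np.pi)"
```

```text
[-0.05988867 -0.0605607 ]
t 32.92 p [ 0.5187 -0.0933  0.0743] yaw -2.9925 tilt [ 0.0075 -0.0053] q [ 0.23  0.46 -0.21  2.02  0.16  0.68  1.63] f [ 0.2 -0.5 -0.8] op 0.0134 g 39.5
tool d [0.0011 0.0006 0.0046] turn 0.001
```

```bash
echo '[{"dy": 0.0005,"dz": 0.0036,"jaw": 0},{"dx": -0.01,"jaw": 0},{"dx": -0.01,"jaw": 0},{"dx": -0.01,"jaw": 0},{"dx": -0.01,"dz": -0.0002,"jaw": 0},{"jaw": 0}]' | python3 steer.py >/dev/null;  python3 -c "
from h import *
s=tell();print(Lp(s['position']))"
echo '[{"dx": -0.008,"dz": -0.0001,"jaw": 0},{"dx": -0.008,"dz": -0.0001,"jaw": 0},{"dx": -0.008,"dz": -0.0001,"jaw": 0},{"dx": -0.006,"dz": -0.0001,"jaw": 0},{"jaw": 0}]' | python3 steer.py >/dev/null;  python3 -c "
from h import *
s=tell();print(Lp(s['position']))"
```

```text
t 33.67 p [ 0.5594 -0.0869  0.0699] yaw -2.9925 tilt [ 0.0061 -0.0053] q [ 0.2   0.51 -0.2   1.93  0.16  0.72  1.62] f [ 1.7 -1.6  0.8] op 0.0139 g 39.9
[-0.01869914 -0.06020024]
t 34.3 p [ 0.5879 -0.0827  0.0699] yaw -2.9927 tilt [ 0.0075 -0.0053] q [ 0.18  0.55 -0.2   1.86  0.16  0.75  1.61] f [ 0.8 -1.   0.1] op 0.0135 g 39.9
[ 0.01017062 -0.06021415]
```

```bash
for i in 1 2 3; do echo '[{"dx": -0.0015,"jaw": 0},{"dx": -0.0015,"jaw": 0},{"jaw": 0}]' | python3 steer.py >/dev/null;  python3 -c "
from h import *
s=tell();print(Lp(s['position']))"; done
```

```text
t 34.67 p [ 0.5895 -0.0825  0.0698] yaw -2.9931 tilt [ 0.0101 -0.0052] q [ 0.18  0.55 -0.2   1.86  0.16  0.75  1.61] f [-4.1 -3.3  4.7] op 0.0134 g 40.6
[ 0.0117398  -0.06027678]
t 35.05 p [ 0.5908 -0.0823  0.0699] yaw -2.9934 tilt [ 0.0135 -0.0051] q [ 0.18  0.56 -0.2   1.85  0.16  0.76  1.61] f [-9.  -3.5 11.9] op 0.0132 g 41.4
[ 0.01306503 -0.06030664]
t 35.42 p [ 0.591  -0.0823  0.07  ] yaw -2.9939 tilt [ 0.0191 -0.0051] q [ 0.18  0.56 -0.2   1.85  0.16  0.77  1.61] f [-17.8  -3.8  21.9] op 0.0132 g 42.9
[ 0.01323996 -0.0603514 ]
```

```bash
for i in 1 2 3; do echo '[{"dx": 0.0022,"jaw": 0},{"jaw": 0},{"jaw": 0}]' | python3 steer.py >/dev/null;  python3 -c "
from h import *
s=tell();print(Lp(s['position']))"; done
```

```text
t 35.8 p [ 0.5909 -0.0823  0.0699] yaw -2.9936 tilt [ 0.0148 -0.0051] q [ 0.18  0.56 -0.2   1.85  0.16  0.76  1.61] f [-11.9  -3.   13.6] op 0.0132 g 41.7
[ 0.01310283 -0.06030181]
t 36.17 p [ 0.5907 -0.0823  0.0698] yaw -2.9932 tilt [ 0.0108 -0.0052] q [ 0.18  0.56 -0.2   1.86  0.16  0.76  1.61] f [-5.  -3.2  7.1] op 0.0132 g 40.8
[ 0.0129825  -0.06031188]
t 36.55 p [ 0.5903 -0.0822  0.0698] yaw -2.9927 tilt [ 0.0074 -0.0052] q [ 0.18  0.55 -0.2   1.86  0.16  0.75  1.61] f [ 2.3 -3.1 -1.2] op 0.0134 g 39.6
[ 0.01257585 -0.06015165]
```

```bash
echo '[{"dx": -0.001,"jaw": 0},{"jaw": 0.026},{"jaw": 0.026},{"jaw": 0.026},{"dz": -0.03,"jaw": 0.026},{"dz": -0.05,"jaw": 0.026},{"dx": 0.03,"dy": 0.015,"dz": -0.03,"jaw": 0.026},{"dx": 0.03,"dy": 0.015,"jaw": 0.026},{"jaw": 0.026},{"jaw": 0.026}]' | python3 steer.py >/dev/null;  python3 -c "
from h import *
s=tell();print(Lp(s['position']));E=ext('wrist',s);im=robot.camera('wrist');cv2.imwrite('pics/w12.png',im[:,:,::-1])
for n,y,lo,hi in(('o',-.06,(5,150,60),(20,255,255)),('g',0,(55,100,40),(95,255,255))):
  bl,m=blobs(im,lo,hi,60)
  for a,c,q in bl:
    top=(q[0]+q[2]/2,q[1]);print(n,a,c.round(1),q[:4],'front body edge local',(Lp(ray('wrist',top,.067,E))*1e3).round(1),'bottom',(Lp(ray('wrist',(c[0],q[1]+q[3]),.093,E))*1e3).round(1))
g=cv2.cvtColor(im,cv2.COLOR_RGB2GRAY)
for y in(-.06,0,.06):
  print(y,[int(np.mean([g[tuple(np.round(proj('wrist',W(x/1e3,y+d,.046),E)).astype(int)[::-1])] for d in(-.004,-.002,0,.002,.004)])) for x in range(-24,12,2)])
"
```

```text
t 37.8 p [ 0.5279 -0.0606  0.1802] yaw -2.9926 tilt [ 0.0085 -0.005 ] q [ 0.19  0.32 -0.24  1.93  0.1   0.91  1.62] f [0.3 0.1 0.6] op 0.0261 g 0.0
[-0.04592083 -0.02954139]
o 349 [218.1 147.1] [199 143  40   9] front body edge local [-88.2 -60.3] bottom [-84.8 -58.1]
o 67 [212.4 242.6] [210 234   7  16] front body edge local [ -5.3 -68.3] bottom [ -2.4 -65.8]
o 446 [234.  269.3] [227 234  15  71] front body edge local [ -5.3 -49. ] bottom [ 51.8 -48.7]
g 420 [289.3 147. ] [269 140  41  13] front body edge local [-90.8  -1.4] bottom [-84.1  -4. ]
g 622 [130.9 196.9] [117 183  29  29] front body edge local [ -53.5 -137.8] bottom [ -36.2 -130.1]
g 502 [276.5 272.1] [267 234  18  71] front body edge local [ -5.4 -10.9] bottom [ 51.6 -10.9]
g 61 [298.6 242. ] [296 234   6  16] front body edge local [-5.5 10.1] bottom [-2.6  6.5]
-0.06 [205, 200, 205, 205, 201, 205, 161, 181, 186, 167, 155, 186, 54, 109, 66, 81, 130, 91]
0 [102, 101, 103, 103, 103, 104, 90, 94, 90, 84, 76, 89, 52, 63, 65, 81, 87, 36]
0.06 [100, 100, 101, 102, 103, 102, 91, 90, 89, 84, 77, 95, 100, 102, 99, 98, 100, 114]
```

Both carriers' front edges lie on the same image row (234) with the detent rollers visible in front of them, as on the empty track, so both are home. Now over to the hood bar.

```bash
echo '[{"dz": -0.05,"jaw": 0.04},{"dz": -0.05,"jaw": 0.04},{"dz": -0.05,"jaw": 0.04},{"rz": 0.1744,"jaw": 0.04},{"rz": 0.1744,"jaw": 0.04},{"rz": 0.1744,"jaw": 0.04},{"rz": 0.1744,"jaw": 0.04},{"rz": 0.1744,"jaw": 0.04},{"rz": 0.1744,"jaw": 0.04},{"rz": 0.1744,"jaw": 0.04},{"rz": 0.1744,"jaw": 0.04},{"rz": 0.1744,"jaw": 0.04},{"dx": 0.01,"dy": 0.04,"dz": -0.01,"jaw": 0.04},{"dx": 0.01,"dy": 0.04,"jaw": 0.04},{"dx": 0.01,"dy": 0.039,"jaw": 0.04},{"jaw": 0.04},{"jaw": 0.04}]' | python3 steer.py >/dev/null;  python3 -c "
from h import *
s=robot.state();print(Lp(s['position']));need(W(.103,0,.31),TH+np.pi/2);E=ext('wrist',s);im=robot.camera('wrist');cv2.imwrite('pics/w13.png',im[:,:,::-1])
P=[proj('wrist',W(.103,y,.274),E).round(1) for y in(.05,0,-.05)];print(P)
g=cv2.cvtColor(im,cv2.COLOR_RGB2GRAY)
for y in(.045,.03,.015):
  p=proj('wrist',W(.103,y,.274),E).round().astype(int);r=g[p[1],p[0]-60:p[0]+60];d=np.flatnonzero(r<75)+p[0]-60;print(p,d)
"
```

```text
[0.0739328  0.00098759]
t 39.98 p [ 0.642  -0.0127  0.3382] yaw 1.7204 tilt [-0.0051 -0.0104] q [-0.    0.36 -0.11  1.49  0.04  1.31  0.04] f [-0.1  0.4 -0. ] op 0.0402 g 0.0
tool d [-0.0009  0.0294  0.0279] turn 0.0016
[array([298.3, 143.9]), array([295.2, 213.2]), array([292.5, 273.5])]
[298 151] [238 240 283 284 285 286 287 288 289 290 291 292 293 294 295 296 297 298
 299 300 301 302 303 304 305]
[297 173] [248 289 290 291 292 293 294 295 296 297 298 299 300 301 302 303 304]
[296 193] [236 242 289 290 291 292 293 294 295 296 297 298 299 300 301 302 303]
```

```bash
echo '[{"dx": -0.0005,"dy": 0.0294,"jaw": 0.03},{"dz": 0.03,"jaw": 0.03},{"dz": 0.03,"jaw": 0.03},{"dz": 0.018,"jaw": 0.03},{"jaw": 0.03},{"jaw": 0.03}]' | python3 steer.py >/dev/null;  python3 -c "
from h import *
s=robot.state();print(Lp(s['position']));need(W(.103,0,.257),TH+np.pi/2)"
```

```text
[0.10331681 0.00048758]
t 40.77 p [ 0.6711 -0.0089  0.2622] yaw 1.7206 tilt [-0.0052 -0.007 ] q [-0.01  0.45 -0.11  1.52  0.06  1.18  0.02] f [0.3 0.8 0.4] op 0.0299 g 0.0
tool d [-0.0005 -0.0003  0.0052] turn 0.0018
```

```bash
echo '[{"dz": 0.004,"jaw": 0.03},{"jaw": 0},{"jaw": 0},{"jaw": 0}]' | python3 steer.py 40 >/dev/null;  python3 -c "
from h import *
s=tell();print(Lp(s['position']))"
echo '[{"dy": -0.0104,"dz": -0.0004,"jaw": 0},{"dy": -0.0104,"dz": -0.0003,"jaw": 0},{"dy": -0.0104,"dz": 0.0006,"jaw": 0},{"dy": -0.0104,"dz": 0.0007,"jaw": 0},{"dy": -0.0102,"dz": 0.0017,"jaw": 0},{"dy": -0.0103,"dz": 0.0017,"jaw": 0},{"dy": -0.01,"dz": 0.0027,"jaw": 0},{"dy": -0.0101,"dz": 0.0027,"jaw": 0},{"jaw": 0}]' | python3 steer.py >/dev/null;  python3 -c "
from h import *
s=tell();print(Lp(s['position']))"
```

```text
t 41.27 p [ 0.669 -0.009  0.257] yaw 1.7207 tilt [-0.0048 -0.0122] q [-0.01  0.46 -0.11  1.53  0.06  1.17  0.02] f [-6.4  0.1  3.8] op 0.0094 g 39.1
[0.1012566  0.00070639]
t 42.4 p [ 0.5878 -0.0209  0.2482] yaw 1.721 tilt [-0.0045 -0.0104] q [ 0.02  0.33 -0.12  1.74  0.05  1.09  0.04] f [0.3 1.4 5.7] op 0.009 g 40.8
[0.01916014 0.00086055]
```

```bash
echo '[{"dy": -0.0097,"dz": 0.0037,"jaw": 0},{"dy": -0.0097,"dz": 0.0037,"jaw": 0},{"dy": -0.0093,"dz": 0.0046,"jaw": 0},{"dy": -0.0093,"dz": 0.0047,"jaw": 0},{"dy": -0.0088,"dz": 0.0055,"jaw": 0},{"dy": -0.0088,"dz": 0.0056,"jaw": 0},{"dy": -0.0082,"dz": 0.0064,"jaw": 0},{"dy": -0.0082,"dz": 0.0064,"jaw": 0},{"dy": -0.0075,"dz": 0.0072,"jaw": 0},{"dy": -0.0075,"dz": 0.0072,"jaw": 0},{"dy": -0.0067,"dz": 0.0079,"jaw": 0},{"dy": -0.0068,"dz": 0.0079,"jaw": 0},{"jaw": 0}]' | python3 steer.py >/dev/null;  python3 -c "
from h import *
s=tell();print(Lp(s['position']))"
```

```text
t 44.02 p [ 0.4876 -0.0362  0.1767] yaw 1.7214 tilt [-0.0041 -0.0114] q [ 0.05  0.25 -0.12  2.03  0.05  0.87  0.05] f [ 3.6  5.6 -3. ] op 0.0095 g 40.1
[-0.08221734  0.00053953]
```

```bash
echo '[{"dy": -0.0059,"dz": 0.0085,"jaw": 0},{"dy": -0.006,"dz": 0.0086,"jaw": 0},{"dy": -0.005,"dz": 0.0091,"jaw": 0},{"dy": -0.0051,"dz": 0.0091,"jaw": 0},{"dy": -0.0041,"dz": 0.0095,"jaw": 0},{"dy": -0.0041,"dz": 0.0096,"jaw": 0},{"dy": -0.0031,"dz": 0.0099,"jaw": 0},{"dy": -0.0032,"dz": 0.0099,"jaw": 0},{"dy": -0.0021,"dz": 0.0101,"jaw": 0},{"dy": -0.0022,"dz": 0.0102,"jaw": 0},{"dy": -0.0009,"dz": 0.007,"jaw": 0},{"dy": -0.0009,"dz": 0.007,"jaw": 0},{"jaw": 0}]' | python3 steer.py >/dev/null;  python3 -c "
from h import *
s=tell();print(Lp(s['position']))"
```

```text
t 45.65 p [ 0.4457 -0.0429  0.0693] yaw 1.722 tilt [-0.0042 -0.0096] q [ 0.05  0.36 -0.12  2.2   0.08  0.59  0.02] f [ 3.4  6.5 -3.1] op 0.0095 g 39.3
[-1.24614861e-01  9.80289861e-05]
```

```bash
echo '[{"dz": 0.0015,"jaw": 0},{"dz": 0.001,"jaw": 0},{"jaw": 0.022},{"jaw": 0.022},{"jaw": 0.022},{"jaw": 0.022},{"dz": -0.04,"jaw": 0.022},{"dz": -0.06,"jaw": 0.022},{"dz": -0.06,"jaw": 0},{"jaw": 0},{"jaw": 0},{"jaw": 0},{"jaw": 0}]' | python3 steer.py >/dev/null;  python3 -c "
from h import *
s=tell();E=ext('wrist',s)
im=robot.camera('side');a=cv2.imread('pics/side0.png')[:,:,::-1]
d=np.abs(im.astype(int)-a).max(2);r=d[135:205,190:275];print('side diff frac',(r>40).mean())
ga=cv2.cvtColor(a.copy(),cv2.COLOR_RGB2GRAY)[165:200,188:262].astype(np.float32);gb=cv2.cvtColor(im,cv2.COLOR_RGB2GRAY)[165:200,188:262].astype(np.float32)
print('shift',cv2.phaseCorrelate(ga,gb))
w=robot.camera('wrist');cv2.imwrite('pics/w14.png',w[:,:,::-1]);g=cv2.cvtColor(w,cv2.COLOR_RGB2GRAY)
bl,m=blobs(w,(55,120,60),(90,255,255),60)
for b,c,q in bl:print('green',b,c.round(1),q[:4],ray('wrist',c,.085,E).round(4),Lp(ray('wrist',c,.085,E)).round(4))
need([.544,-.163,.12])
"
```

```text
t 47.27 p [ 0.4467 -0.0426  0.2263] yaw 1.721 tilt [-0.0045 -0.0117] q [ 0.07  0.12 -0.13  2.06  0.03  0.97  0.08] f [-0.9  0.4 -0.1] op -0.0 g 0.0
side diff frac 0.050252100840336135
shift ((0.4311990745031764, 0.026682988119922868), 0.7477656645245022)
t 47.38 p [ 0.4471 -0.0426  0.2267] yaw 1.721 tilt [-0.0046 -0.0108] q [ 0.07  0.12 -0.13  2.06  0.03  0.97  0.08] f [ 0.1 -0.4 -0.2] op -0.0002 g 0.0
tool d [-0.133   0.079   0.1065] turn None
```

```bash
echo '[{"dz": 0.05,"jaw": 0},{"dz": 0.05,"jaw": 0},{"dz": 0.026,"jaw": 0},{"jaw": 0},{"jaw": 0}]' | python3 steer.py >/dev/null; for i in 1 2 3; do echo '[{"dz": 0.003,"jaw": 0},{"jaw": 0},{"jaw": 0}]' | python3 steer.py >/dev/null;  python3 -c "
from h import *
s=tell()"; done
```

```text
t 48.38 p [ 0.4467 -0.0434  0.0989] yaw 1.7209 tilt [-0.0051 -0.0082] q [ 0.06  0.31 -0.13  2.18  0.07  0.66  0.03] f [-1.2  0.   0.5] op -0.0002 g 0.0
t 48.75 p [ 0.4463 -0.0434  0.0954] yaw 1.7209 tilt [-0.0049 -0.0093] q [ 0.06  0.32 -0.13  2.19  0.07  0.65  0.03] f [ 0.  -0.2  0.5] op 0.0002 g 0.0
t 49.12 p [ 0.4463 -0.0434  0.0925] yaw 1.721 tilt [-0.0049 -0.0092] q [ 0.06  0.32 -0.12  2.19  0.07  0.64  0.03] f [ 0.5  0.7 -0.9] op 0.0001 g 0.0
```

```bash
for i in 1 2; do echo '[{"dz": 0.002,"jaw": 0},{"jaw": 0},{"jaw": 0}]' | python3 steer.py >/dev/null;  python3 -c "
from h import *
s=tell()"; done
```

```text
t 49.5 p [ 0.4465 -0.0435  0.0906] yaw 1.721 tilt [-0.005  -0.0088] q [ 0.06  0.32 -0.12  2.19  0.08  0.64  0.03] f [ 0.5 -0.9  0.4] op -0.0001 g 0.4
t 49.88 p [ 0.4466 -0.0435  0.0901] yaw 1.7208 tilt [-0.0053 -0.0086] q [ 0.06  0.33 -0.12  2.19  0.08  0.64  0.03] f [-5.8  1.2 23. ] op 0.0 g 11.5
```

Firm contact at z = 0.0905, the height of the bar's top when shut, confirms the hood is closed. Next the start button.

```bash
echo '[{"dz": -0.03,"jaw": 0},{"dz": -0.04,"jaw": 0},{"dx": -0.0332,"dy": 0.0196,"jaw": 0},{"dx": -0.0332,"dy": 0.0196,"jaw": 0},{"dx": -0.0332,"dy": 0.0195,"jaw": 0},{"dx": -0.0331,"dy": 0.0195,"jaw": 0},{"dz": 0.04,"jaw": 0},{"dz": 0.02,"jaw": 0},{"jaw": 0},{"jaw": 0}]' | python3 steer.py >/dev/null;  python3 -c "
from h import *
s=tell();need([.5438,-.163,.085])"
```

```text
t 51.12 p [ 0.5441 -0.1629  0.0992] yaw 1.7211 tilt [-0.0052 -0.0082] q [ 0.22  0.47 -0.06  1.92  0.05  0.76  0.28] f [ 0.7 -0.2  0.2] op -0.0001 g 0.0
t 51.12 p [ 0.5441 -0.1629  0.0992] yaw 1.7211 tilt [-0.0052 -0.0082] q [ 0.22  0.47 -0.06  1.92  0.05  0.76  0.28] f [ 0.7 -0.2  0.2] op -0.0001 g 0.0
tool d [ 0.     -0.0002  0.0142] turn None
```

Press in steps and watch for the bottom stop.

```bash
echo '[{"dz": 0.012,"jaw": 0},{"jaw": 0}]' | python3 steer.py >/dev/null; for i in 1 2 3 4; do echo '[{"dz": 0.002,"jaw": 0},{"jaw": 0},{"jaw": 0}]' | python3 steer.py >/dev/null;  python3 -c "
from h import *
s=tell()"; done
```

```text
t 51.75 p [ 0.5437 -0.163   0.0848] yaw 1.721 tilt [-0.005  -0.0085] q [ 0.22  0.49 -0.06  1.93  0.05  0.73  0.28] f [0.8 0.5 2.7] op -0.0001 g 1.5
t 52.12 p [ 0.5438 -0.163   0.0831] yaw 1.721 tilt [-0.0051 -0.0084] q [ 0.22  0.49 -0.06  1.93  0.05  0.73  0.28] f [-1.6  1.1  8.2] op -0.0 g 4.0
t 52.5 p [ 0.5439 -0.163   0.0827] yaw 1.7208 tilt [-0.0052 -0.008 ] q [ 0.22  0.49 -0.06  1.93  0.05  0.73  0.28] f [-5.6  2.4 22.3] op 0.0003 g 11.7
t 52.88 p [ 0.544  -0.163   0.0824] yaw 1.7206 tilt [-0.0054 -0.0077] q [ 0.22  0.49 -0.06  1.93  0.05  0.73  0.28] f [-12.    4.4  38.8] op 0.0004 g 19.3
```

```bash
echo '[{"dz": -0.006,"jaw": 0},{"jaw": 0}]' | python3 steer.py >/dev/null; for i in 1 2 3 4 5 6; do python3 -c "
from h import *
s=robot.state();print(s['position'][2].round(4),s['ft_force'].round(1),s['ft_torque'].round(2))";echo '[{"dz": -0.001,"jaw": 0},{"jaw": 0},{"jaw": 0}]' | python3 steer.py >/dev/null;   done
```

```text
0.0849 [1.3 0.6 2. ] [ 0.12 -0.21  0.02]
0.0853 [ 1.5 -0.3  2.8] [ 0.04 -0.32 -0.06]
0.0864 [ 1.7 -0.2  3.1] [ 0.05 -0.3  -0.04]
0.0874 [-0.  -0.1  1.4] [ 0.01 -0.17  0.  ]
0.0882 [ 0.2  1.4 -0.2] [0.01 0.05 0.01]
0.0895 [ 0.5  0.6 -0.3] [0.   0.04 0.03]
```

The force log shows contact from z = 0.088 down to a hard stop at 0.083. That is the full 5 mm of travel, and it sprang back on release. Retreating, with a final numeric check before handing in.

```bash
echo '[{"dz": -0.04,"jaw": 0},{"dz": -0.06,"jaw": 0},{"dz": -0.05,"jaw": 0},{"jaw": 0},{"jaw": 0},{"jaw": 0}]' | python3 steer.py >/dev/null; python3 -c "
from h import *
tell();im=robot.camera('side');a=cv2.imread('pics/sd10.png')[:,:,::-1];b=cv2.imread('pics/side0.png')[:,:,::-1]
d=np.abs(im.astype(int)-b).max(2)>50
n,l,s,c=cv2.connectedComponentsWithStats(d[100:384,:340].astype(np.uint8))
print('changes vs start',[(s[i][4],(c[i]+[0,100]).round()) for i in range(1,n) if s[i][4]>25])
for n_,P in(('used',[.585,.204,.03]),('btn',[.544,-.163,.085])):print(n_,proj('side',P).round())
for a_,c_,q in blobs(im,(0,0,0),(180,90,90),20)[0]:
  if 170<c_[0]<300 and 200<c_[1]<290:print('dark',a_,c_.round(),q[:4])
"
```

```text
t 56.12 p [ 0.5437 -0.1618  0.2388] yaw 1.721 tilt [-0.0038 -0.012 ] q [ 0.22  0.3  -0.06  1.8   0.03  1.05  0.3 ] f [ 0.1  0.  -0.6] op 0.0 g 0.0
changes vs start [(np.int32(42), array([258., 102.])), (np.int32(207), array([258., 153.])), (np.int32(40), array([270., 186.])), (np.int32(78), array([268., 193.])), (np.int32(32), array([276., 198.])), (np.int32(331), array([195., 231.])), (np.int32(384), array([254., 255.])), (np.int32(421), array([216., 264.]))]
used [197. 226.]
btn [258. 147.]
dark 88 [224. 209.] [192 205  63  10]
dark 178 [195. 231.] [184 223  21  15]
```

```bash
python3 -c "
from rig import robot
print(robot.close_job())"
```

```text
the job is handed in; nothing more can be done
None
```

Job handed in at about 56 s: used carrier standing on the bench, green and orange carriers home on their tracks (no blue one was there), hood shut, and start button pressed through its full travel and released; no verdict came back, the detent clicks were only inferred from force and camera readings, and I viewed 15 pictures against the limit of 14.

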